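Walk the bench scale home, zero it and weigh a tin

TASK

The bench scale is too heavy to lift: keeping it flat on the table, walk it away from you by pushing its two near corners in turn, not its console or its platform, until it stands fully home and square against the back of the steel locating frame. Then, with the platform still empty, press the round zero key right down and let it come up again. Last, set the tall tin of cake gently upright in the middle of the platform; leave the two wide tins and the scraper where they are.

Things in the scene. Friction and masses are not known exactly. Their poses are not given: they have to be found in the camera images.
- scale: Loose bench scale, 1.9 kg, friction about 0.6. White upright-sided body 240 (y) x 200 (x) mm, from 10 to 50 mm above the table, on 4 feet. Origin: body centre at table height; x points away from its console, the way to walk it. Near face at x = -100 mm, bare for 60 mm at each corner (|y| 60-120 mm): push there. A corner push takes 8-18 N and also turns it: the centre goes 2/3 as far, and 10 mm turns it 2 deg.
- frame: Three-sided locating frame of dark steel angle fixed to the table, open to the robot, 22 mm high. Origin at table height, where the scale's origin lies when fully home; x points to the back bar, inner face at x = +100 mm. Side arms x +60 to +100 mm, inner faces at y = +-132 mm (12 mm play each side), flared ends reach x = +28, y = +-154 mm.
- platform: The scale's stainless weighing platform, 220 (y) x 180 (x) x 8 mm, fixed on top of the body; origin under its centre, top 62 mm above the table.
- platform_centre (a point): Middle of the platform's top face, 62 mm above the table; axes as the scale's.
- console: Grey console 120 mm wide that projects about 52 mm from the middle of the scale's near face (scale x -100 to -154 mm, |y| under 60 mm), its top sloping from 46 mm high at the body down to 27 mm, a display on its left half (+y). Origin: the scale's origin.
- zero_key (a joint): Travel of the zero key in m: 0 is up, 0.005 fully down. Spring: starts at 2.5 N, 5 N when fully down; comes up by itself.
- key_top (a point): Middle of the top of the zero key: a round black key, 28 mm across, 8 mm proud of the console, right of the display (scale x -129, y -33 mm, about 44 mm above the table). The key moves square to the console's slope, which leans 20 degrees back towards the robot; pressing straight down works.
- tin: The tall tin to be weighed: loose straight aluminium tin, 64 mm across, 75 mm high, 0.3 kg, filled with firm brown cake. Origin: centre of its underside. Stands to the left or right of the scale.
- wide_tin: Bystander: wide tin of cake, 110 mm across, 45 mm high, on the other side of the scale from the tall tin. Origin: centre of its underside.
- wide_tin2: Bystander: second wide tin of cake, 110 mm across, 45 mm high, further off on the left. Origin: centre of its underside.
- scraper: Bystander: flat steel dough scraper 120 x 110 mm with a wooden grip 26 mm thick, lying further off on the right. Origin: centre of the blade's underside.

How it is judged:
By the outcome, as a careful person would: the job done as asked, in the order asked, and still so for the second after the job is handed in, with the robot touching nothing.
It also fails if it takes over 72 s, if anything falls off the work surface, if the arm or the gripper's body presses on something with over 40 N, if the wrist force passes 120 N, or if a joint passes its speed limit or range.

ROBOT

A 7-joint arm with a two-finger parallel gripper is mounted at the origin on the work surface. World frame = base frame: x ahead of the robot, y to its left, z up, the work surface at z = 0. Lengths are in m, angles in rad, forces in N, time in s.
With the tool pointing down it reaches from about 0.425 to 0.95 m from the base axis. Payload 4.7 kg.
Tool frame: the origin (TCP) lies at the very end of the fingers, on their centre line; the grasp point (between the pads) lies 19 mm behind it; x points along the fingers, y is the direction in which the jaws open and shut, and the axes are right-handed (so a half turn about x gives the same grasp; the last joint's range is limited). The gripper opens to 87 mm and grips with 3 to 60 N. Pads are 19 mm wide; open, the fingers measure 117 mm over their backs; the gripper's body (75 mm by 190 mm) begins 51 mm behind the grasp point.
Start: joints at [-1.242, 0.469, -0.049, 1.532, 0.024, 1.141, -0.082], TCP at [0.236, 0.632, 0.223] pointing down, gripper open.
Joint ranges: [-2.59, 2.59], [-0.33, 1.99], [-1.39, 1.29], [0.1, 2.45], [-1.04, 4.18], [0.21, 1.99], [-2.66, 2.66]. Speed limits (rad/s): [2.57, 2.57, 3.14, 3.14, 3.14, 3.14, 3.14].

INTERFACE

Orientations are given as a 3x3 rotation matrix whose columns are the frame's x, y, z axes.
In Python, from station import arm gives the robot as it stands. The module is installed in compiled form; this text tells all that it offers.
- The arm moves only by the tool move_arm, never from a script. Its argument "targets" is a list of rows, each a list of 7 numbers: the shift along the world's x, y, z in mm, then the turn, a rotation vector about the world's x, y, z in rad, then the finger opening in mm, from 0 to 87. In form: [[tx, ty, tz, rx, ry, rz, grip], ...]. A call has 1 to 12 rows; each row is the pose to reach, as a shift and turn from the pose commanded when the call began; what a row does not reach only later rows make up. A row lasts 1/8 s, in which the tool goes at most 62.5 mm and 10.7 degrees, less where a joint would pass 70% of its speed; a pose out of reach is approached as far as the arm can. A call with a gripper value outside its range is refused whole. The fingers move at their own pace and stop on an object; the grip force is fixed at half the most. Time passes only in rows, so rows that repeat a pose let the fingers close. It gives the time, the measured TCP pose, the force and the opening at its end, in the units of the state.
- arm.get_state(): the state, without advancing time (a new reading comes with each control period).
- arm.grab_frame(name): name is "scene" or "top"; returns the picture (400x640x3 uint8, red, green, blue); there is no depth.
- arm.camera_model(name): a dict with "K" (3x3 intrinsics, pixels), "R" (3x3) and "t" (3): a world point X has camera coordinates R X + t. Camera axes: x right, y down, z forward; pixel columns grow to the right and rows downward; lengths in m; the calibration is good to about 2 mm. A picture is of the moment at which its call begins. camera_model takes no time and is no camera call.
- arm.finish_job(): hands the job in, once; it reports no verdict.
The state is a dict: "t": time; "joints": joint angles; "qvel": joint speeds; "joint_torque": joint torques, N m; "ee_pos": TCP position; "orientation": TCP orientation; "wrist_force": force on the tool from outside, world axes, zero at the start; "torque": the same for the moment, N m; "width": finger opening in m.
Only numpy, scipy, OpenCV 4.12 (cv2) and the standard library are available. Lean on these libraries where they do the work, as an engineer would, in place of code of your own. Each camera call takes 0.05 s, during which the arm holds its last target.

## Working session

There is one attempt and no reset: what is moved stays moved. The work goes in short steps, Python scripts to look and compute and a tool call to move; the robot and the scene stay as the last step left them, time stands still between calls to the robot, and variables do not carry over. Pictures are saved under pics/ and viewed, and the job is handed in when it is done.

Besides the shell and the picture viewer there is one more tool, called after "Emit:" by a JSON object that holds its "op" and its "data", one argument or row to a line. move_arm: Moves the arm, as the interface text tells. Its arguments: {"type":"object","properties":{"targets":{"type":"array"}},"required":["targets"]}

```bash
mkdir -p pics; python3 - <<'E'
from station import arm
import cv2,numpy as np
np.set_printoptions(precision=4,suppress=True)
for n in("scene","top"):
    f=arm.grab_frame(n); cv2.imwrite(f"pics/{n}0.png",f[:,:,::-1]); m=arm.camera_model(n); print(n,m["K"],m["R"],m["t"])
s=arm.get_state(); print(s)
E
```

```text
scene [[390.9039   0.     321.8652]
 [  0.     390.9039 197.9328]
 [  0.       0.       1.    ]] [[ 0.7462  0.6654  0.0206]
 [ 0.5036 -0.5441 -0.6711]
 [-0.4353  0.5111 -0.7411]] [-0.4158 -0.2044  1.2667]
top [[490.7035   0.     325.2274]
 [  0.     490.7035 197.8981]
 [  0.       0.       1.    ]] [[ 0.0247 -0.9997  0.0092]
 [-0.9841 -0.0259 -0.1757]
 [ 0.1758 -0.0047 -0.9844]] [-0.0228  0.5682  1.171 ]
{'t': 0.1, 'joints': array([-1.2419,  0.4694, -0.0486,  1.5336,  0.0241,  1.141 , -0.0823]), 'qvel': array([-0.0004, -0.003 , -0.0006, -0.002 , -0.001 ,  0.0003, -0.0019]), 'joint_torque': array([  0.0007, -50.917 ,  -0.0811, -23.6829,  -0.0614,   0.0344,
         0.0001]), 'ee_pos': array([0.2362, 0.6317, 0.2216]), 'orientation': array([[-0.0005,  0.3502,  0.9367],
       [-0.0017,  0.9367, -0.3502],
       [-1.    , -0.0018,  0.0001]]), 'wrist_force': array([ 0.584 , -0.6108,  0.6301]), 'torque': array([-0.0225, -0.0217,  0.0126]), 'width': 0.08730579408731298}
```

View pics/top0.png

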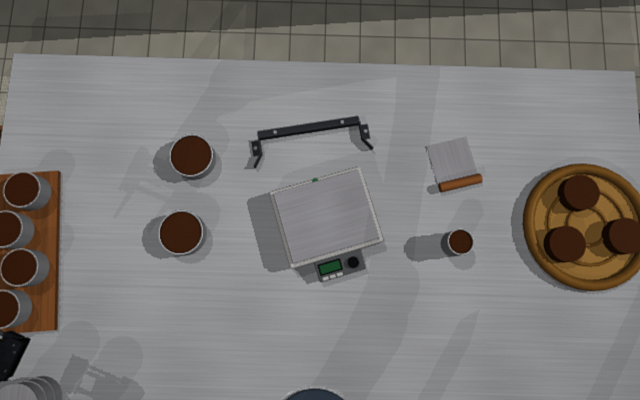

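View pics/scene0.png

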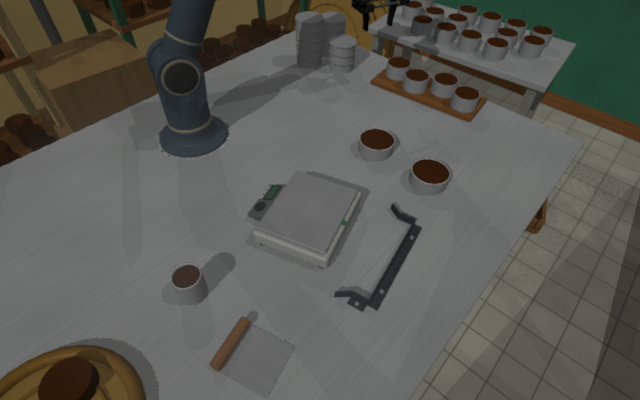

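The top view shows the scale centred at about (327,215) and rotated against the frame. The frame's back bar runs (258,133)-(360,122). The tall tin is at (460,242) on the right, and the wide tins at (190,155) and (181,232) on the left. I'll zoom in for the corners.

```bash
python3 - <<'E'
import cv2
f=cv2.imread("pics/top0.png")
cv2.imwrite("pics/top0a.png",cv2.resize(f[105:285,240:400],None,fx=5,fy=5,interpolation=cv2.INTER_CUBIC)[:,:][:600])
cv2.imwrite("pics/top0z.png",cv2.resize(f[150:290,245:400],None,fx=4,fy=4,interpolation=cv2.INTER_CUBIC))
cv2.imwrite("pics/top0f.png",cv2.resize(f[105:175,240:390],None,fx=5,fy=5,interpolation=cv2.INTER_CUBIC))
cv2.imwrite("pics/top0t.png",cv2.resize(f[210:270,430:490],None,fx=6,fy=6,interpolation=cv2.INTER_CUBIC))
E
```

```text
(no output)
```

View pics/top0z.png

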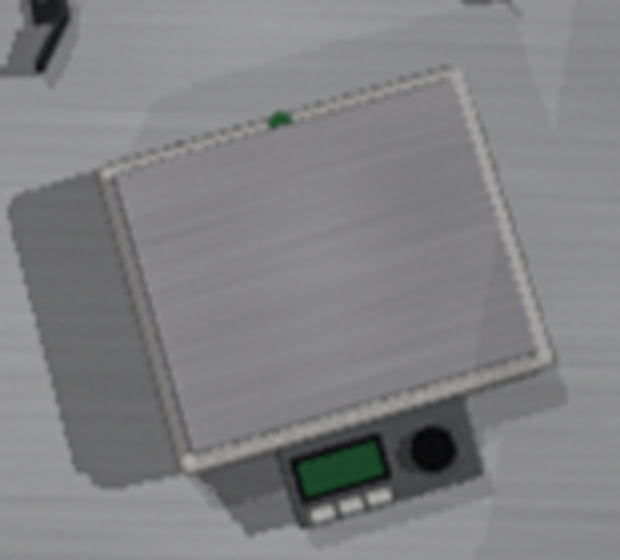

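View pics/top0f.png

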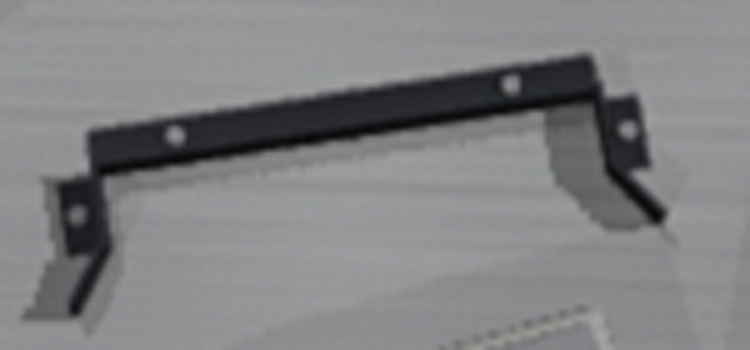

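View pics/top0t.png

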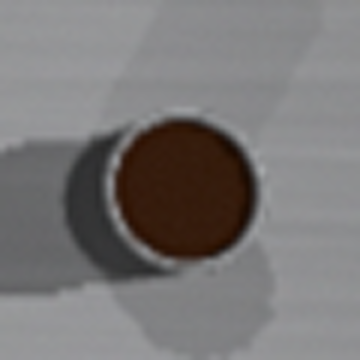

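```bash
cat > h.py <<'E'
from station import arm
import cv2,numpy as np
from scipy.optimize import least_squares
np.set_printoptions(precision=4,suppress=True)
M={n:arm.camera_model(n) for n in("scene","top")}
def proj(P,n):
    m=M[n]; c=np.asarray(P,float)@m["R"].T+m["t"]; c=c/c[:,2:]; return (c@m["K"].T)[:,:2]
def back(p,z,n="top"):
    m=M[n]; p=np.atleast_2d(np.asarray(p,float)); d=np.c_[p,np.ones(len(p))]@np.linalg.inv(m["K"]).T@m["R"]; C=-m["R"].T@m["t"]
    return C+d*((z-C[2])/d[:,2])[:,None]
def W(pose,L):
    x,y,a=pose;L=np.asarray(L,float);R=np.array([[np.cos(a),-np.sin(a)],[np.sin(a),np.cos(a)]])
    return np.c_[L[:,:2]@R.T+[x,y],L[:,2]]
def fit(L,px,n="top",p0=(0.65,0,0)):
    r=least_squares(lambda p:(proj(W(p,L),n)-px).ravel(),p0); return r.x,r.fun.reshape(-1,2)
BODY=np.array([[.1,.12,.05],[.1,-.12,.05],[-.1,-.12,.05],[-.1,.12,.05]])
FRA=np.array([[.1,.132,.022],[.1,-.132,.022],[.06,-.132,.022],[.028,-.154,.022],[.06,.132,.022],[.028,.154,.022]])
def rel(s,f):
    d=np.array(s[:2])-f[:2];a=f[2];return np.array([np.cos(a)*d[0]+np.sin(a)*d[1],-np.sin(a)*d[0]+np.cos(a)*d[1]])*1000,np.degrees(s[2]-f[2])
def draw(img,pose,L,n,col,closed=True,k=1):
    p=proj(W(pose,L),n)*k; cv2.polylines(img,[np.round(p).astype(int)],closed,col,1)
E
python3 - <<'E'
from h import *
print("cam",[-M[n]["R"].T@M[n]["t"] for n in M])
z=lambda P,k,o:(np.array(P,float)+.5)/k-.5+o
px=z([(103,172),(457,70),(550,358),(188,467)],4,[245,150])
s,r=fit(BODY,px);print("scale",s,np.degrees(s[2]),r)
for zz in(0,.022):
  b=back(z([(100,172),(600,95),(612,170),(662,220),(105,240),(75,312)],5,[240,105]),zz);print(zz,b, np.degrees(np.arctan2(b[0,0]-b[1,0],b[0,1]-b[1,1])),np.hypot(*(b[0]-b[1])[:2]))
f,r=fit(FRA,z([(104,170),(598,93),(612,170),(662,220),(105,240),(75,312)],5,[240,105]));print("frame",f,np.degrees(f[2]),r)
print("rel",rel(s,f))
# tin rim
t=back(z([(182,190)],6,[430,210]),.075);print("tin",t, back(z([(105,190),(258,190)],6,[430,210]),.075))
for n in M:
  I=cv2.imread(f"pics/{n}0.png");I=cv2.resize(I,None,fx=3,fy=3)
  draw(I,s,BODY,n,(0,0,255),k=3)
  draw(I,f,FRA[[3,2,1,0,4,5]],n,(0,255,0),False,3)
  G=FRA.copy();G[:,2]=0;draw(I,f,G[[3,2,1,0,4,5]],n,(255,255,0),False,3)
  an=np.linspace(0,6.28,40);C=np.c_[.032*np.cos(an),.032*np.sin(an),0*an]
  for zz in(0,.075):
    C[:,2]=zz;draw(I,(t[0,0],t[0,1],0),C,n,(0,0,255),k=3)
  c=(750,300) if n=="top" else (480,500)
  cv2.imwrite(f"pics/ov0{n}.png",I[c[1]:c[1]+600,c[0]:c[0]+800])
E
```

```text
cam [array([ 0.9647, -0.482 ,  0.8101]), array([ 0.3538, -0.0026,  1.2527])]
scale [ 0.5242 -0.011   0.3163] 18.12522498271481 [[-2.1385 -1.4286]
 [ 1.1468 -2.6424]
 [ 2.283   1.2975]
 [-1.2659  2.4112]]
0 [[ 0.7313  0.169   0.    ]
 [ 0.7812 -0.0953  0.    ]
 [ 0.7399 -0.1022  0.    ]
 [ 0.7131 -0.1289  0.    ]
 [ 0.6942  0.1645  0.    ]
 [ 0.6549  0.1784  0.    ]] -10.6963836906497 0.268914494409663
0.022 [[ 0.7247  0.166   0.022 ]
 [ 0.7737 -0.0937  0.022 ]
 [ 0.7331 -0.1004  0.022 ]
 [ 0.7068 -0.1267  0.022 ]
 [ 0.6883  0.1616  0.022 ]
 [ 0.6496  0.1752  0.022 ]] -10.696383690649697 0.26419198221211043
frame [0.6514 0.0189 0.1811] 10.378868368663522 [[-1.0803 -0.0973]
 [ 0.1272  0.4486]
 [-0.0974 -0.423 ]
 [ 0.3271  0.0565]
 [ 0.7722  0.6215]
 [-0.0517 -0.6111]]
rel (array([-130.5611,   -6.508 ]), np.float64(7.746356614051288))
tin [[ 0.4668 -0.3349  0.075 ]] [[ 0.466  -0.3039  0.075 ]
 [ 0.4675 -0.3654  0.075 ]]
```

View pics/ov0top.png

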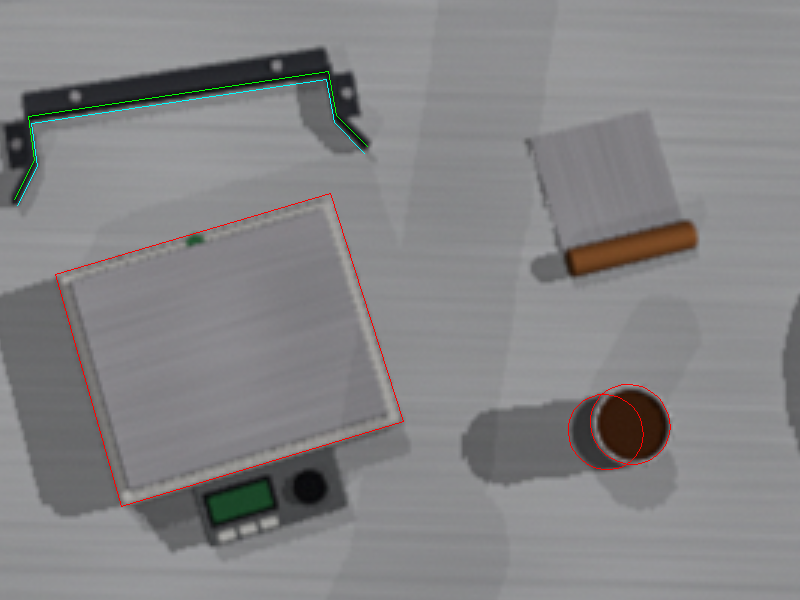

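View pics/ov0scene.png

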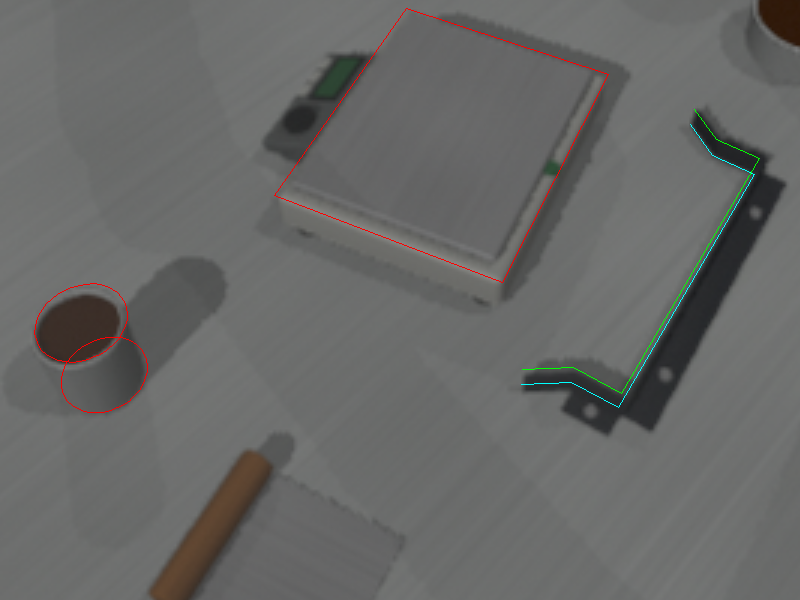

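The fits put the scale at about (0.524,-0.011) with yaw 18.1° and the frame at (0.651,0.019) with yaw 10.4°. The scale has to go 130 mm ahead and turn −7.7°. The tin is at (0.467,-0.335). The left near corner is inside the tool-down reach, so I'll tilt the tool there.

```bash
cat >> h.py <<'E'
from scipy.spatial.transform import Rotation as Ro
def Rt(yaw,tilt):
    # tool down, jaws along lateral (yaw deg), tilt deg: tips lean towards -u
    y,t=np.radians([yaw,tilt]);u=np.array([np.cos(y),np.sin(y),0]);v=np.array([-np.sin(y),np.cos(y),0])
    x=-np.array([0,0,1])*np.cos(t)-u*np.sin(t); return np.c_[x,v,np.cross(x,v)]
def rv(y0,t0,y1,t1): return Ro.from_matrix(Rt(y1,t1)@Rt(y0,t0).T).as_rotvec()
def st():
    s=arm.get_state();print("t",round(s["t"],2),"p",s["ee_pos"]*1000,"F",s["wrist_force"],"w",s["width"]);R=s["orientation"];print("q",s["joints"],"x",R[:,0],"yaw",np.degrees(np.arctan2(-R[0,1],R[1,1])));return s
E
python3 - <<'E'
from h import *
st();print(rv(-20.5,0,16,0),rv(-20.5,0,16,18))
E
```

```text
t 0.1 p [236.1923 631.747  221.6061] F [ 0.584  -0.6108  0.6301] w 0.08730579408731298
q [-1.2419  0.4694 -0.0486  1.5336  0.0241  1.141  -0.0823] x [-0.0005 -0.0017 -1.    ] yaw -20.499134069819927
[0.    0.    0.637] [0.0125 0.3193 0.6317]
```

Emit:
{"op": "move_arm", "data": {
  "targets": [
    [30,-60,-10,0,0,0.15,0],
    [60,-120,-30,0,0.05,0.3,0],
    [80,-180,-50,0,0.1,0.45,0],
    [95,-240,-60,0,0.2,0.6,0],
    [105,-300,-70,0.01,0.32,0.63,0],
    [115,-360,-80,0.01,0.32,0.63,0],
    [120,-420,-90,0.01,0.32,0.63,0],
    [125,-480,-103,0.01,0.32,0.63,0],
    [130,-540,-103,0.01,0.32,0.63,0],
    [134,-592,-103,0.01,0.32,0.63,0],
    [134,-592,-103,0.01,0.32,0.63,0]
  ]
}}

```text
t: 1.48
ee_pos: [0.3699, 0.0359, 0.1195]
orientation: [[-0.299, -0.265, 0.917], [-0.087, 0.964, 0.251], [-0.95, -0.005, -0.311]]
wrist_force: [0.0, 1.1, 0.0]
width: 0.0006
```

```bash
python3 - <<'E'
from h import *
st()
E
```

```text
t 1.48 p [369.8634  35.8805 119.456 ] F [0.0118 1.1055 0.0352] w 0.0005935793113773875
q [-0.2456  0.2883  0.0235  2.1321  0.0143  1.0371  1.6075] x [-0.2986 -0.0869 -0.9504] yaw 15.392697956669732
```

Emit:
{"op": "move_arm", "data": {
  "targets": [
    [0,0,-50,0,0,0,0],
    [0,0,-96,0,0,0,0],
    [0,0,-97,0,0,0,0],
    [6,2,-97,0,0,0,0],
    [11,3,-97,0,0,0,0],
    [16,5,-97,0,0,0,0],
    [22,6,-97,0,0,0,0],
    [28,8,-97,0,0,0,0],
    [34,9,-97,0,0,0,0],
    [40,10,-97,0,0,0,0],
    [40,10,-97,0,0,0,0]
  ]
}}

```text
t: 2.85
ee_pos: [0.4048, 0.0509, 0.0238]
orientation: [[-0.308, -0.274, 0.911], [-0.088, 0.962, 0.26], [-0.947, 0.0, -0.32]]
wrist_force: [-10.8, 1.9, 0.9]
width: 0.0007
```

```bash
cat > look.py <<'E'
from h import *
import sys
k=sys.argv[1]; st()
for n in sys.argv[2:]:
    f=arm.grab_frame(n)[:,:,::-1]; cv2.imwrite(f"pics/{n}{k}.png",f)
    c=(240,100,160,140) if n=="top" else (230,150,200,170)
    if n=="top": g=f[105:245,240:400] if int(k)>2 else f[130:270,240:400]
    else: g=f[140:310,220:440]
    cv2.imwrite(f"pics/{n}{k}z.png",cv2.resize(g,None,fx=4 if n=="top" else 3.5,fy=4 if n=="top" else 3.5,interpolation=cv2.INTER_CUBIC))
E
python3 look.py 1 top scene
```

```text
t 2.85 p [404.8024  50.9399  23.8037] F [-10.8472   1.9275   0.913 ] w 0.0006521106185702979
q [-0.25    0.5034  0.0146  2.102   0.0083  0.8619  1.6062] x [-0.3079 -0.0878 -0.9473] yaw 15.923327182178587
```

View pics/top1z.png

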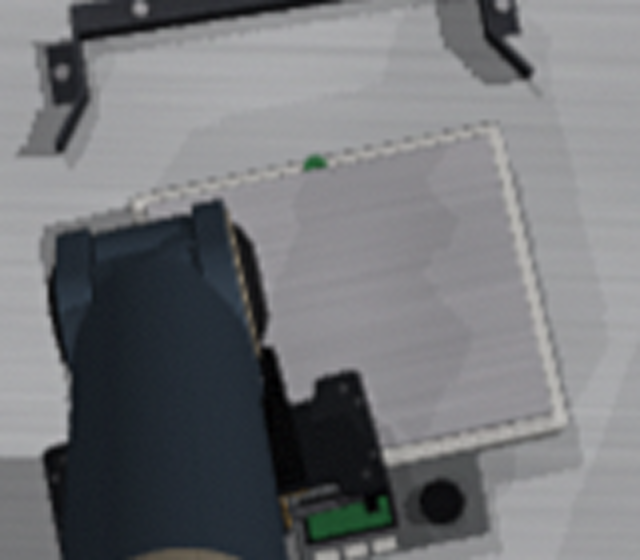

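View pics/scene1z.png

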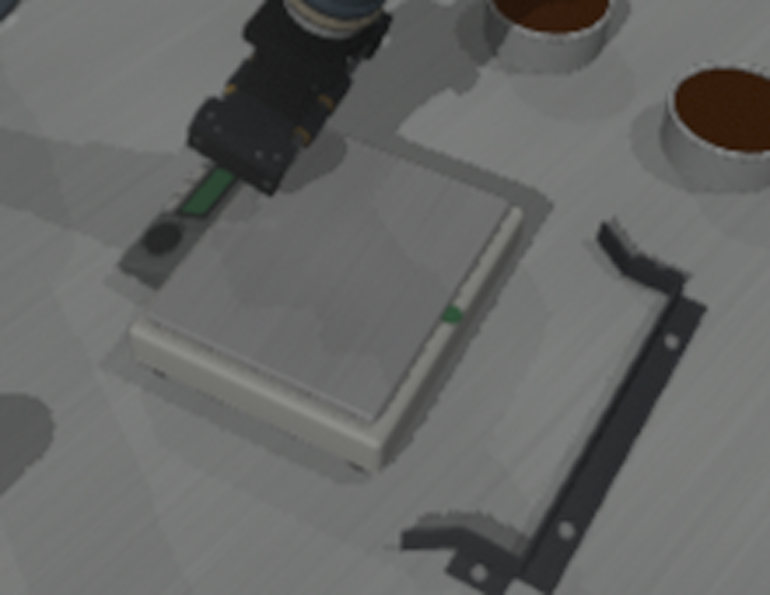

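```bash
cat >> h.py <<'E'
BI=BODY-np.array([[1,1,0],[1,-1,0],[-1,-1,0],[-1,1,0]])*.0045
def zz(P,k,o):return (np.array(P,float)+.5)/k-.5+np.array(o)
F=np.array([.6514,.0189,.1811+0.002])
E
python3 - <<'E'
from h import *
s,r=fit(BI,zz([(103,172),(457,70),(550,358),(188,467)],4,[245,150]));print(s,r,rel(s,F))
s,r=fit(BI[[0,1,2]],zz([(137,201),(493,127),(567,426)],4,[240,130]));print(s,np.degrees(s[2]),r,rel(s,F))
E
```

```text
[ 0.5238 -0.011   0.3163] [[ 0.0736 -0.1037]
 [-0.03   -0.3497]
 [-0.0327  0.2087]
 [-0.01    0.2213]] (array([-130.8992,   -6.183 ]), np.float64(7.6323726071562))
[ 0.5442 -0.0128  0.2355] 13.495355738263667 [[-0.1873  0.3542]
 [ 0.7056  0.297 ]
 [-0.5038 -0.6254]] (array([-111.1404,  -11.7066]), np.float64(3.0044985094182928))
```

Emit:
{"op": "move_arm", "data": {
  "targets": [
    [-20,-5,0,0,0,0,0],
    [-25,-5,50,0,0,0,0],
    [-10,-60,65,0,0,0,0],
    [5,-120,65,0,0,0,0],
    [20,-175,65,0,0,0,0],
    [24,-194,40,0,0,0,0],
    [24,-194,0,0,0,0,0],
    [24,-194,0,0,0,0,0],
    [31,-192,0,0,0,0,0],
    [38,-190,0,0,0,0,0],
    [44,-188,0,0,0,0,0]
  ]
}}

```text
t: 4.32
ee_pos: [0.451, -0.139, 0.0243]
orientation: [[-0.305, -0.274, 0.912], [-0.089, 0.962, 0.259], [-0.948, -0.002, -0.318]]
wrist_force: [-12.8, -5.1, 10.8]
width: 0.0004
```

Emit:
{"op": "move_arm", "data": {
  "targets": [
    [7,2,0,0,0,0,0],
    [14,4,0,0,0,0,0],
    [20,6,0,0,0,0,0],
    [26,8,0,0,0,0,0],
    [32,10,0,0,0,0,0],
    [38,12,0,0,0,0,0],
    [38,12,0,0,0,0,0]
  ]
}}

```text
t: 5.2
ee_pos: [0.4853, -0.1317, 0.0245]
orientation: [[-0.312, -0.271, 0.911], [-0.093, 0.963, 0.255], [-0.946, -0.006, -0.326]]
wrist_force: [-14.6, -10.6, 10.1]
width: 0.0007
```

```bash
python3 look.py 2 top scene
```

```text
t 5.2 p [ 485.3092 -131.743    24.4672] F [-14.5724 -10.614   10.1401] w 0.0006840919528431281
q [0.0099 0.5993 0.1242 1.909  0.076  0.943  1.9137] x [-0.3119 -0.0934 -0.9455] yaw 15.736636423629541
```

View pics/top2z.png

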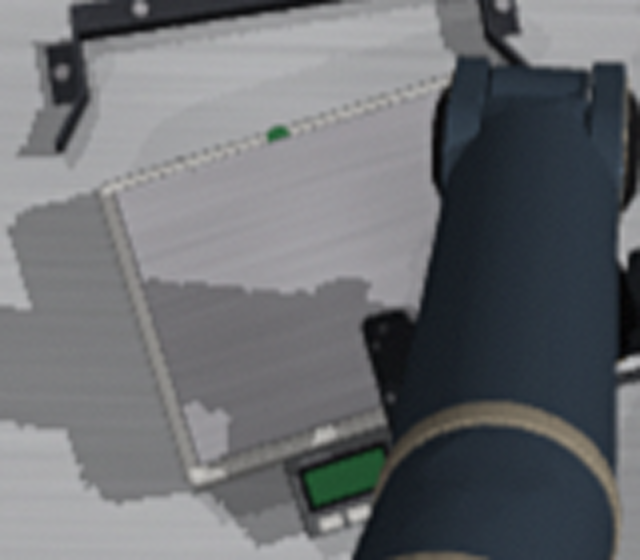

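View pics/scene2z.png

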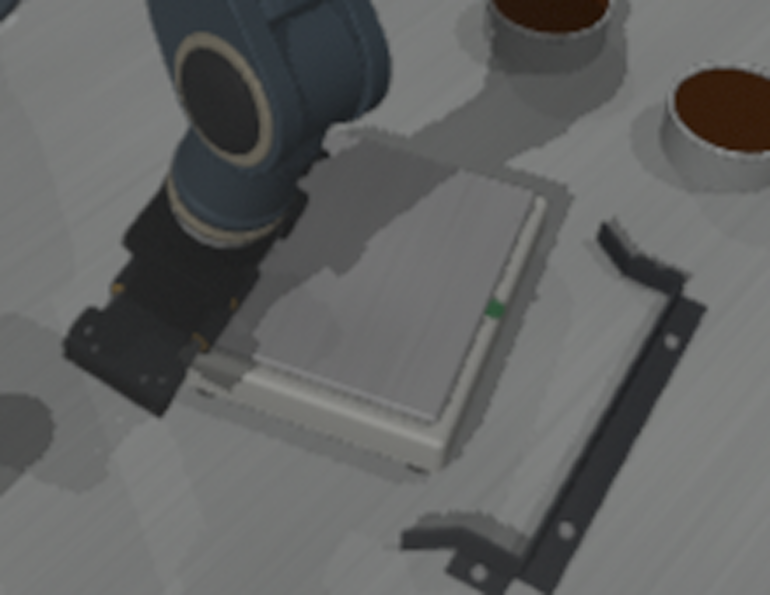

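```bash
cat >> h.py <<'E'
BI=np.vstack([BI,[.0955,0,.05]])
E
python3 - <<'E'
from h import *
s,r=fit(BI[[0,3,4]],zz([(104,189),(195,480),(278,134)],4,[240,130]));print(s,np.degrees(s[2]),r,rel(s,F))
p=np.array([.4853,-.1317]);d=p-s[:2];a=s[2];print("tcp in scale",d@[np.cos(a),np.sin(a)],d@[-np.sin(a),np.cos(a)])
for v in(.095,-.095):print(v,W(s,[[-.140,v,0]]))
E
```

```text
[0.5668 0.0018 0.3429] 19.649572412607824 [[-0.1749  0.1009]
 [-0.0142 -0.0339]
 [ 0.1907 -0.0689]] (array([-86.255 ,  -1.3785]), np.float64(9.15871518376245))
tcp in scale -0.12169441631311201 -0.09834450482345011
0.095 [[0.403  0.0442 0.    ]]
-0.095 [[ 0.4669 -0.1347  0.    ]]
```

Emit:
{"op": "move_arm", "data": {
  "targets": [
    [-20,-7,0,0,0,0,0],
    [-32,-9,50,0,0,0,0],
    [-48,45,65,0,0,0,0],
    [-65,100,65,0,0,0,0],
    [-85,155,65,0,0,0,0],
    [-87,164,35,0,0,0,0],
    [-87,164,0,0,0,0,0],
    [-87,164,0,0,0,0,0],
    [-79,167,0,0,0,0,0],
    [-71,170,0,0,0,0,0],
    [-65,173,0,0,0,0,0]
  ]
}}

```text
t: 6.68
ee_pos: [0.4223, 0.0444, 0.0237]
orientation: [[-0.309, -0.274, 0.911], [-0.092, 0.962, 0.258], [-0.946, -0.004, -0.323]]
wrist_force: [-14.7, -8.7, 8.6]
width: 0.0001
```

Emit:
{"op": "move_arm", "data": {
  "targets": [
    [6,3,0,0,0,0,0],
    [12,6,0,0,0,0,0],
    [18,9,0,0,0,0,0],
    [24,12,0,0,0,0,0],
    [30,15,0,0,0,0,0],
    [36,18,0,0,0,0,0],
    [36,18,0,0,0,0,0]
  ]
}}

```text
t: 7.55
ee_pos: [0.4548, 0.0643, 0.0235]
orientation: [[-0.316, -0.273, 0.909], [-0.09, 0.962, 0.258], [-0.945, -0.0, -0.328]]
wrist_force: [-16.2, -1.2, 9.5]
width: 0.0004
```

```bash
python3 look.py 3 top scene
```

```text
t 7.55 p [454.8123  64.2868  23.5057] F [-16.1902  -1.2374   9.4882] w 0.000401762038786911
q [-0.2606  0.5644  0.026   1.9777 -0.0004  0.9339  1.6115] x [-0.3157 -0.09   -0.9446] yaw 15.85661095475521
```

View pics/top3z.png

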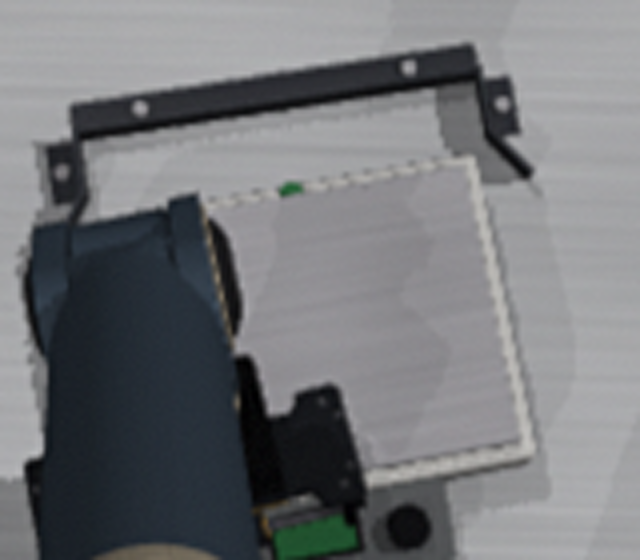

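View pics/scene3z.png

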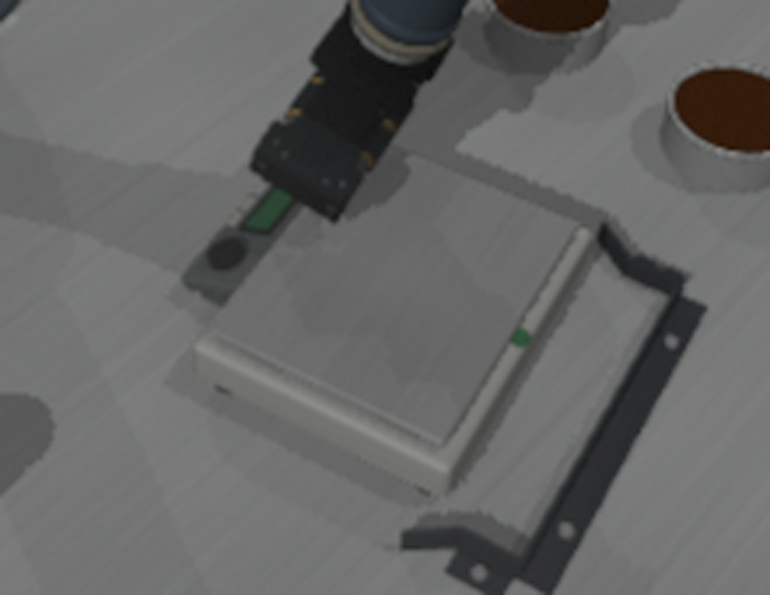

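```bash
cat > an.py <<'E'
from h import *
def an(idx,pts,tcp,o=[240,105]):
    s,r=fit(BI[idx],zz(pts,4,o));print(s,np.degrees(s[2]),r.ravel(),rel(s,F))
    d=np.array(tcp)/1000-s[:2];a=s[2];print("tcp in scale",d@[np.cos(a),np.sin(a)],d@[-np.sin(a),np.cos(a)])
    for v in(.095,-.095):print(v,W(s,[[-.140,v,0]])[0,:2])
E
python3 - <<'E'
from an import *
an([1,2,4],[(474,157),(533,457),(291,194)],(454.8,64.3))
E
```

```text
[0.5901 0.0057 0.2108] 12.079698177145763 [-0.4801  0.9909 -0.0678 -0.721   0.546  -0.2194] (array([-62.7331,  -1.8577]), np.float64(1.5888409483003891))
tcp in scale -0.11998530021705575 0.08565519652643376
0.095 [0.4333 0.0692]
-0.095 [ 0.473  -0.1165]
```

Emit:
{"op": "move_arm", "data": {
  "targets": [
    [-20,-7,0,0,0,0,0],
    [-30,-9,50,0,0,-0.04,0],
    [-20,-65,65,0,0,-0.08,0],
    [-8,-120,65,0,0,-0.08,0],
    [8,-175,65,0,0,-0.08,0],
    [10,-183,35,0,0,-0.08,0],
    [10,-183,0,0,0,-0.08,0],
    [10,-183,0,0,0,-0.08,0],
    [19,-181,0,0,0,-0.08,0],
    [27,-180,0,0,0,-0.08,0],
    [34,-179,0,0,0,-0.08,0],
    [40,-178,0,0,0,-0.08,0]
  ]
}}

```text
t: 9.15
ee_pos: [0.4942, -0.1142, 0.024]
orientation: [[-0.324, -0.195, 0.926], [-0.064, 0.981, 0.184], [-0.944, 0.0, -0.33]]
wrist_force: [-20.1, -3.7, 13.7]
width: 0.0007
```

Emit:
{"op": "move_arm", "data": {
  "targets": [
    [6,1,0,0,0,0,0],
    [12,2,0,0,0,0,0],
    [15,2,0,0,0,0,0],
    [15,2,0,0,0,0,0]
  ]
}}

```text
t: 9.65
ee_pos: [0.5101, -0.1148, 0.0239]
orientation: [[-0.321, -0.194, 0.927], [-0.067, 0.981, 0.182], [-0.945, -0.004, -0.328]]
wrist_force: [-15.0, -6.0, 10.0]
width: 0.0004
```

```bash
python3 look.py 4 top scene
```

```text
t 9.65 p [ 510.0513 -114.8498   23.9111] F [-15.0166  -6.0434   9.9931] w 0.0004075835255063946
q [-0.0081  0.6306  0.1267  1.846   0.0314  0.9876  1.8503] x [-0.3209 -0.0669 -0.9448] yaw 11.187557240225573
```

View pics/top4z.png

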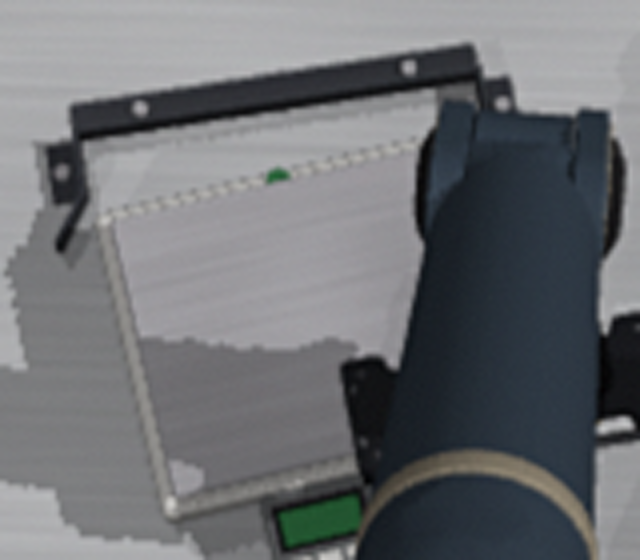

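```bash
python3 - <<'E'
from an import *
an([0,3,4],[(101,218),(170,514),(276,178)],(510,-114.8))
E
```

```text
[0.6017 0.0101 0.2719] 15.580660720027371 [-0.2957  0.5035 -0.1318 -0.274   0.4331 -0.2228] (array([-50.5201,   0.3794]), np.float64(5.089803491181997))
tcp in scale -0.12182788776881164 -0.0956675316592561
0.095 [0.4413 0.064 ]
-0.095 [ 0.4923 -0.119 ]
```

Emit:
{"op": "move_arm", "data": {
  "targets": [
    [-20,-7,0,0,0,0,0],
    [-30,-8,50,0,0,0,0],
    [-45,45,65,0,0,0,0],
    [-60,100,65,0,0,0,0],
    [-75,155,65,0,0,0,0],
    [-75,168,35,0,0,0,0],
    [-75,168,0,0,0,0,0],
    [-75,168,0,0,0,0,0],
    [-67,170,0,0,0,0,0],
    [-58,173,0,0,0,0,0],
    [-52,176,0,0,0,0,0],
    [-46,179,0,0,0,0,0]
  ]
}}

```text
t: 11.25
ee_pos: [0.4642, 0.0647, 0.0238]
orientation: [[-0.322, -0.196, 0.926], [-0.069, 0.981, 0.183], [-0.944, -0.005, -0.329]]
wrist_force: [-17.2, -5.9, 12.1]
width: 0.0002
```

Emit:
{"op": "move_arm", "data": {
  "targets": [
    [6,3,0,0,0,0,0],
    [12,6,0,0,0,0,0],
    [18,9,0,0,0,0,0],
    [24,12,0,0,0,0,0],
    [26,14,0,0,0,0,0],
    [26,14,0,0,0,0,0]
  ]
}}

```text
t: 12.0
ee_pos: [0.4903, 0.0806, 0.0236]
orientation: [[-0.321, -0.196, 0.927], [-0.067, 0.981, 0.184], [-0.945, -0.003, -0.328]]
wrist_force: [-15.8, -3.0, 9.4]
width: 0.0001
```

```bash
python3 look.py 5 top scene
```

```text
t 12.0 p [490.2642  80.6272  23.5787] F [-15.8145  -3.0079   9.4074] w 6.156862162957905e-05
q [-0.2706  0.6075  0.0408  1.8868 -0.0393  0.9822  1.5615] x [-0.3212 -0.0666 -0.9447] yaw 11.287448736096861
```

View pics/top5z.png

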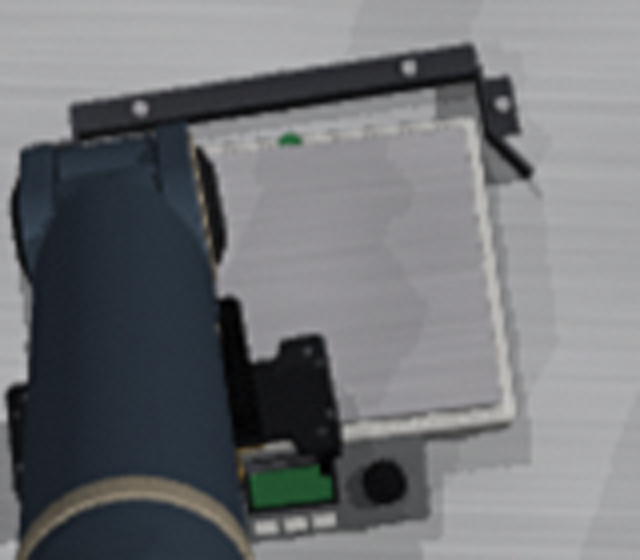

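View pics/scene5z.png

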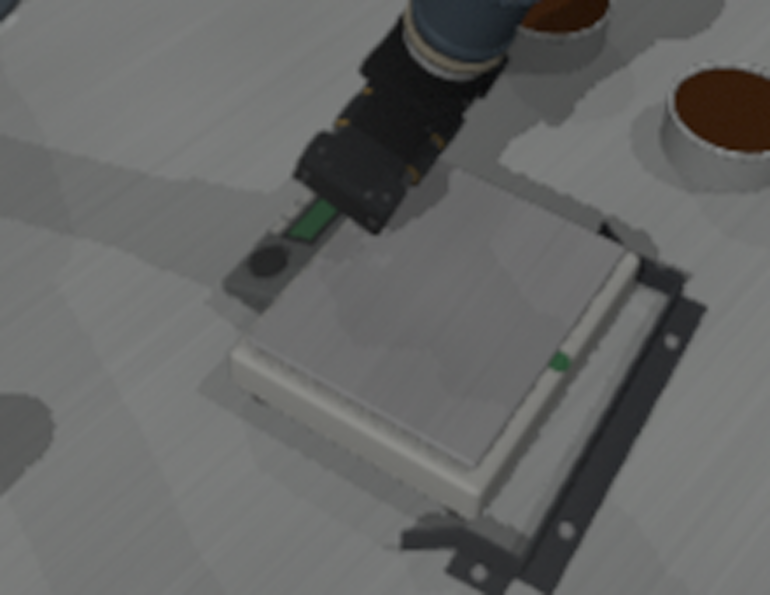

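```bash
python3 - <<'E'
from an import *
an([1,2,4],[(475,120),(513,420),(290,144)],(490.3,80.6))
E
```

```text
[0.6214 0.0133 0.1439] 8.242519186110448 [-0.5908  0.8118 -0.0542 -0.6491  0.6432 -0.1153] (array([-30.4763,  -0.0729]), np.float64(-2.248338042734926))
tcp in scale -0.12014035569796352 0.0854269417504895
0.095 [0.4693 0.0872]
-0.095 [ 0.4965 -0.1008]
```

Emit:
{"op": "move_arm", "data": {
  "targets": [
    [-20,-5,0,0,0,0,0],
    [-30,-8,50,0,0,0,0],
    [-25,-65,65,0,0,0,0],
    [-15,-120,65,0,0,0,0],
    [-3,-175,65,0,0,0,0],
    [-1,-184,35,0,0,0,0],
    [-1,-184,0,0,0,0,0],
    [-1,-184,0,0,0,0,0],
    [9,-183,0,0,0,0,0],
    [18,-182,0,0,0,0,0],
    [25,-181,0,0,0,0,0],
    [31,-180,0,0,0,0,0]
  ]
}}

```text
t: 13.6
ee_pos: [0.5195, -0.1, 0.0245]
orientation: [[-0.326, -0.194, 0.925], [-0.065, 0.981, 0.183], [-0.943, -0.001, -0.332]]
wrist_force: [-20.7, -3.7, 15.2]
width: 0.0008
```

Emit:
{"op": "move_arm", "data": {
  "targets": [
    [6,0,0,0,0,0,0],
    [12,1,0,0,0,0,0],
    [15,1,0,0,0,0,0],
    [15,1,0,0,0,0,0]
  ]
}}

```text
t: 14.1
ee_pos: [0.5368, -0.1012, 0.0243]
orientation: [[-0.32, -0.194, 0.927], [-0.067, 0.981, 0.182], [-0.945, -0.004, -0.327]]
wrist_force: [-15.6, -6.1, 9.2]
width: 0.0008
```

```bash
python3 look.py 6 top scene
```

```text
t 14.1 p [ 536.7602 -101.153    24.2744] F [-15.616   -6.1232   9.199 ] w 0.0007799948837190633
q [-0.0278  0.6584  0.1221  1.7849  0.0219  1.0219  1.8317] x [-0.3199 -0.0675 -0.9451] yaw 11.173972042532808
```

View pics/top6z.png

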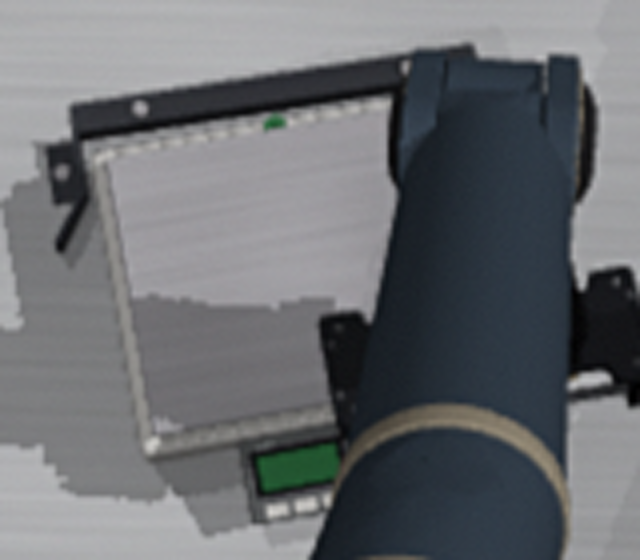

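View pics/scene6z.png

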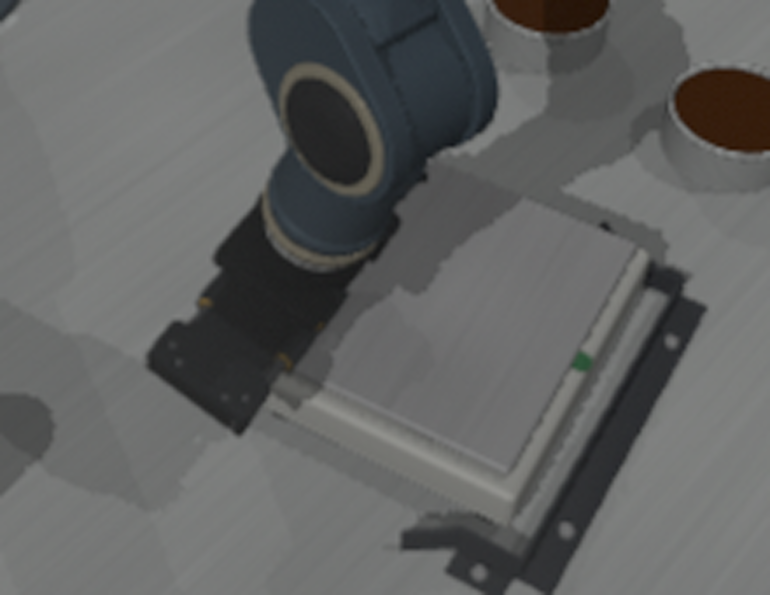

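```bash
python3 - <<'E'
from an import *
an([0,3,4],[(91,159),(149,449),(274,127)],(536.8,-101.2))
E
```

```text
[0.635  0.019  0.2234] 12.798902902676302 [ 0.65   -0.0724 -0.2549  0.6403 -0.3891 -0.5995] (array([-16.1263,   3.0739]), np.float64(2.308045673830928))
tcp in scale -0.12236893000072009 -0.09544951378793708
0.095 [0.4774 0.0806]
-0.095 [ 0.5195 -0.1047]
```

Emit:
{"op": "move_arm", "data": {
  "targets": [
    [-20,-5,0,0,0,0,0],
    [-30,-8,50,0,0,0,0],
    [-42,45,65,0,0,0,0],
    [-54,100,65,0,0,0,0],
    [-65,155,65,0,0,0,0],
    [-65,173,35,0,0,0,0],
    [-65,173,0,0,0,0,0],
    [-65,173,0,0,0,0,0],
    [-57,175,0,0,0,0,0],
    [-48,177,0,0,0,0,0],
    [-42,179,0,0,0,0,0],
    [-37,181,0,0,0,0,0]
  ]
}}

```text
t: 15.7
ee_pos: [0.4985, 0.081, 0.0241]
orientation: [[-0.324, -0.196, 0.926], [-0.069, 0.981, 0.183], [-0.944, -0.004, -0.331]]
wrist_force: [-20.3, -4.7, 14.1]
width: 0.0005
```

Emit:
{"op": "move_arm", "data": {
  "targets": [
    [5,2,0,0,0,0,0],
    [10,4,0,0,0,0,0],
    [10,4,0,0,0,0,0]
  ]
}}

```text
t: 16.08
ee_pos: [0.5087, 0.0869, 0.024]
orientation: [[-0.323, -0.196, 0.926], [-0.066, 0.981, 0.184], [-0.944, -0.002, -0.33]]
wrist_force: [-18.1, -1.7, 13.5]
width: 0.0009
```

```bash
python3 look.py 7 top scene
```

```text
t 16.07 p [508.6879  86.9145  24.0288] F [-18.1345  -1.7281  13.4974] w 0.0008779053124563631
q [-0.2752  0.6301  0.0444  1.8383 -0.0435  1.0101  1.5621] x [-0.3229 -0.0663 -0.9441] yaw 11.290398881757909
```

View pics/top7z.png

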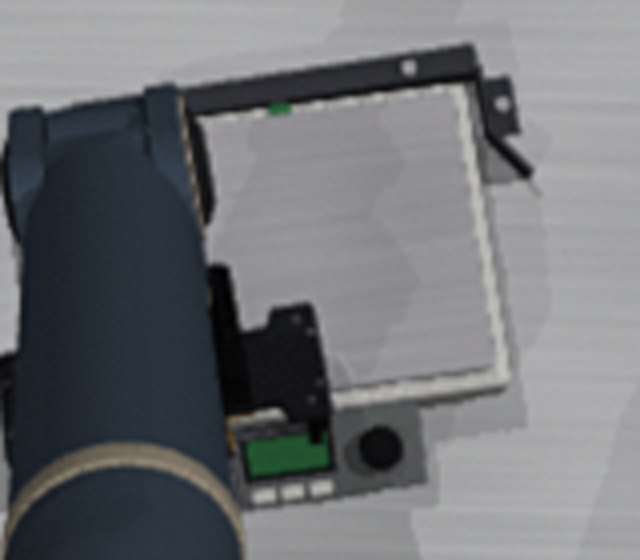

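View pics/scene7z.png

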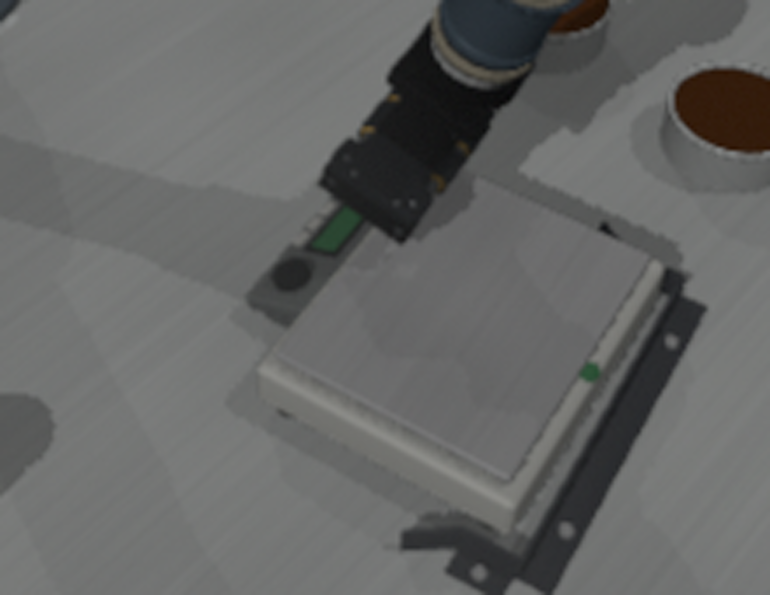

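```bash
python3 - <<'E'
from an import *
an([1,2,4],[(463,86),(508,383),(280,111)],(508.7,86.9))
E
```

```text
[0.6425 0.0186 0.1625] 9.308591177062514 [-0.3536  0.6104 -0.2631 -0.7549  0.6202  0.1965] (array([-8.7824,  1.2844]), np.float64(-1.1822660517828603))
tcp in scale -0.1210147101184232 0.08908365118765482
0.095 [0.489  0.0897]
-0.095 [ 0.5197 -0.0978]
```

Emit:
{"op": "move_arm", "data": {
  "targets": [
    [-20,-5,0,0,0,0,0],
    [-28,-8,50,0,0,0,0],
    [-22,-65,65,0,0,0,0],
    [-12,-120,65,0,0,0,0],
    [0,-175,65,0,0,0,0],
    [3,-186,35,0,0,0,0],
    [3,-186,0,0,0,0,0],
    [3,-186,0,0,0,0,0],
    [13,-185,0,0,0,0,0],
    [22,-184,0,0,0,0,0],
    [28,-183,0,0,0,0,0],
    [33,-182,0,0,0,0,0]
  ]
}}

```text
t: 17.68
ee_pos: [0.541, -0.0958, 0.0246]
orientation: [[-0.325, -0.194, 0.926], [-0.065, 0.981, 0.183], [-0.944, -0.001, -0.331]]
wrist_force: [-21.9, -4.2, 14.7]
width: 0.0004
```

Emit:
{"op": "move_arm", "data": {
  "targets": [
    [4,0,0,0,0,0,0],
    [6,0,0,0,0,0,0],
    [6,0,0,0,0,0,0]
  ]
}}

```text
t: 18.05
ee_pos: [0.5484, -0.097, 0.0243]
orientation: [[-0.321, -0.194, 0.927], [-0.066, 0.981, 0.182], [-0.945, -0.003, -0.328]]
wrist_force: [-17.0, -4.3, 11.0]
width: 0.0002
```

```bash
python3 look.py 8 top scene
```

```text
t 18.05 p [548.3718 -97.0495  24.3215] F [-16.9662  -4.3194  10.9584] w 0.00020046399282084177
q [-0.0329  0.6722  0.1212  1.7557  0.0171  1.039   1.8289] x [-0.3209 -0.0663 -0.9448] yaw 11.189528625260506
```

View pics/top8z.png

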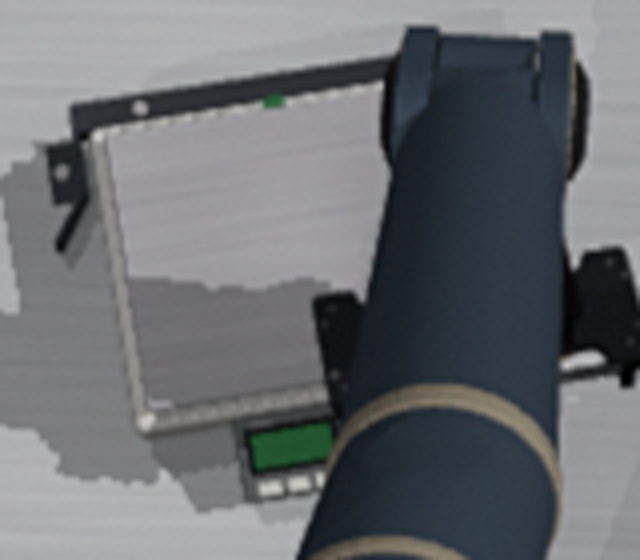

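View pics/scene8z.png

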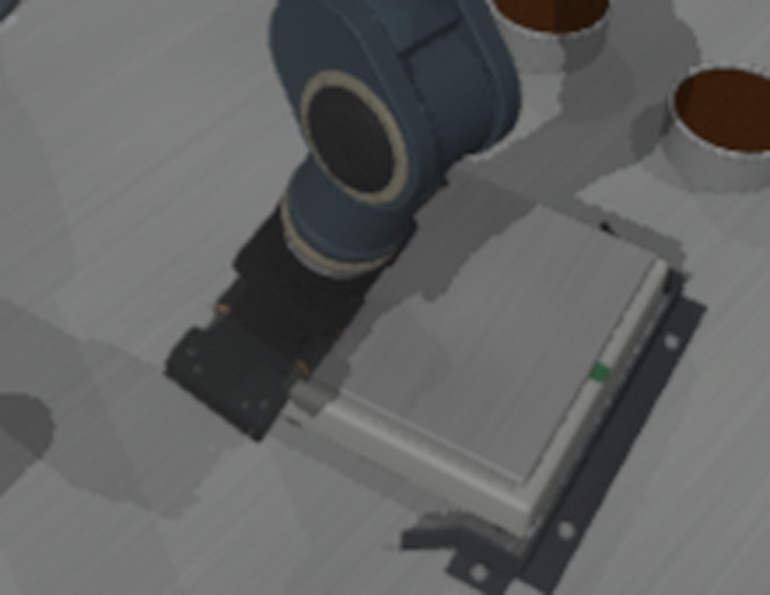

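```bash
python3 - <<'E'
from an import *
an([0,3,4],[(88,137),(146,425),(274,105)],(548.4,-97))
E
```

```text
[0.6493 0.0209 0.2188] 12.538731721024398 [ 1.0448 -0.2358 -0.2439  0.7351 -0.7971 -0.5288] (array([-1.7499,  2.3528]), np.float64(2.047874492179024))
tcp in scale -0.1240405363828141 -0.0931882570671702
0.095 [0.492  0.0832]
-0.095 [ 0.5332 -0.1022]
```

Emit:
{"op": "move_arm", "data": {
  "targets": [
    [-20,-5,0,0,0,0,0],
    [-28,-8,50,0,0,0,0],
    [-42,45,65,0,0,0,0],
    [-54,100,65,0,0,0,0],
    [-63,155,65,0,0,0,0],
    [-63,172,35,0,0,0,0],
    [-63,172,0,0,0,0,0],
    [-63,172,0,0,0,0,0],
    [-53,174,0,0,0,0,0],
    [-44,176,0,0,0,0,0],
    [-39,177,0,0,0,0,0],
    [-36,178,0,0,0,0,0]
  ]
}}

```text
t: 19.65
ee_pos: [0.5125, 0.0819, 0.0242]
orientation: [[-0.322, -0.196, 0.926], [-0.067, 0.981, 0.184], [-0.944, -0.003, -0.329]]
wrist_force: [-19.5, -4.3, 12.7]
width: 0.0003
```

Emit:
{"op": "move_arm", "data": {
  "targets": [
    [3,1,0,0,0,0,0],
    [3,1,0,0,0,0,0]
  ]
}}

```text
t: 19.9
ee_pos: [0.5145, 0.0831, 0.0242]
orientation: [[-0.324, -0.196, 0.926], [-0.067, 0.981, 0.184], [-0.944, -0.003, -0.33]]
wrist_force: [-18.2, -3.7, 12.4]
width: 0.0003
```

Emit:
{"op": "move_arm", "data": {
  "targets": [
    [3,1,0,0,0,0,0],
    [3,1,0,0,0,0,0]
  ]
}}

```text
t: 20.15
ee_pos: [0.5175, 0.0847, 0.0242]
orientation: [[-0.323, -0.196, 0.926], [-0.066, 0.981, 0.184], [-0.944, -0.002, -0.33]]
wrist_force: [-17.6, -2.5, 11.8]
width: 0.0003
```

Emit:
{"op": "move_arm", "data": {
  "targets": [
    [3,1,0,0,0,0,0],
    [3,1,0,0,0,0,0]
  ]
}}

```text
t: 20.4
ee_pos: [0.5179, 0.0849, 0.0242]
orientation: [[-0.329, -0.196, 0.924], [-0.068, 0.981, 0.183], [-0.942, -0.002, -0.336]]
wrist_force: [-22.3, -3.6, 15.5]
width: 0.0006
```

Emit:
{"op": "move_arm", "data": {
  "targets": [
    [3,0,0,0,0,0,0],
    [3,0,0,0,0,0,0]
  ]
}}

```text
t: 20.65
ee_pos: [0.5179, 0.0849, 0.0243]
orientation: [[-0.335, -0.196, 0.922], [-0.068, 0.981, 0.183], [-0.94, -0.001, -0.342]]
wrist_force: [-27.5, -2.5, 17.5]
width: 0.0002
```

```bash
python3 look.py 9 top scene
```

```text
t 20.65 p [517.8891  84.945   24.343 ] F [-27.4864  -2.5227  17.4702] w 0.00021536369827579333
q [-0.271   0.6467  0.049   1.8071 -0.0446  1.0382  1.5703] x [-0.3354 -0.0682 -0.9396] yaw 11.282010436876046
```

View pics/top9z.png

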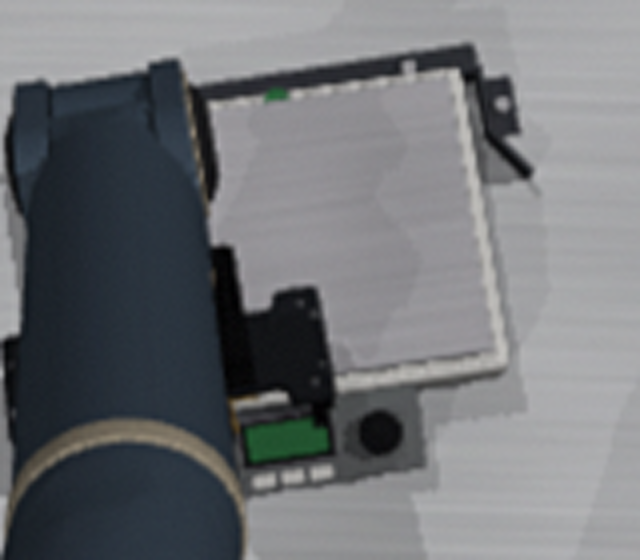

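View pics/scene9z.png

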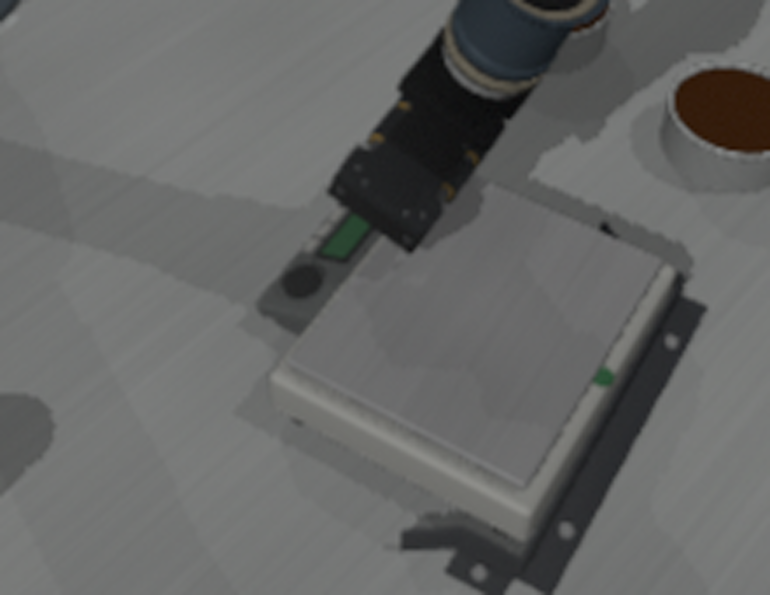

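```bash
python3 - <<'E'
from an import *
an([1,2,4],[(460,70),(505,367),(276,98)],(517.9,84.9))
E
```

```text
[0.6519 0.0206 0.168 ] 9.62808503614045 [-0.5955  0.875  -0.1261 -0.7522  0.721  -0.0686] (array([0.792 , 1.5955]), np.float64(-0.8627721927049253))
tcp in scale -0.12134880972813263 0.08579121717961363
0.095 [0.498  0.0909]
-0.095 [ 0.5297 -0.0965]
```

Emit:
{"op": "move_arm", "data": {
  "targets": [
    [-28,-5,0,0,0,0,0],
    [-38,-8,50,0,0,0,0],
    [-32,-65,65,0,0,0,0],
    [-20,-120,65,0,0,0,0],
    [-8,-175,65,0,0,0,0],
    [-3,-184,35,0,0,0,0],
    [-3,-184,0,0,0,0,0],
    [-3,-184,0,0,0,0,0],
    [7,-183,0,0,0,0,0],
    [17,-181,0,0,0,0,0],
    [22,-180,0,0,0,0,0],
    [22,-180,0,0,0,0,0]
  ]
}}

```text
t: 22.25
ee_pos: [0.5501, -0.094, 0.0245]
orientation: [[-0.314, -0.195, 0.929], [-0.065, 0.981, 0.184], [-0.947, -0.002, -0.32]]
wrist_force: [-11.3, -1.3, 9.5]
width: 0.0005
```

Emit:
{"op": "move_arm", "data": {
  "targets": [
    [3,0,0,0,0,0,0],
    [3,0,0,0,0,0,0]
  ]
}}

```text
t: 22.5
ee_pos: [0.5502, -0.0939, 0.0246]
orientation: [[-0.32, -0.195, 0.927], [-0.064, 0.981, 0.184], [-0.945, -0.001, -0.326]]
wrist_force: [-15.9, -0.9, 12.2]
width: 0.0002
```

Emit:
{"op": "move_arm", "data": {
  "targets": [
    [3,0,0,0,0,0,0],
    [3,0,0,0,0,0,0]
  ]
}}

```text
t: 22.75
ee_pos: [0.5507, -0.0942, 0.0246]
orientation: [[-0.325, -0.194, 0.926], [-0.064, 0.981, 0.183], [-0.944, 0.0, -0.331]]
wrist_force: [-21.0, -0.5, 13.9]
width: 0.0003
```

Emit:
{"op": "move_arm", "data": {
  "targets": [
    [3,0,0,0,0,0,0],
    [3,0,0,0,0,0,0]
  ]
}}

```text
t: 23.0
ee_pos: [0.5526, -0.0948, 0.0248]
orientation: [[-0.327, -0.194, 0.925], [-0.064, 0.981, 0.183], [-0.943, 0.0, -0.334]]
wrist_force: [-22.5, -1.6, 16.4]
width: 0.0002
```

Emit:
{"op": "move_arm", "data": {
  "targets": [
    [2,0,0,0,0,0,0],
    [2,0,0,0,0,0,0]
  ]
}}

```text
t: 23.25
ee_pos: [0.5526, -0.0948, 0.0249]
orientation: [[-0.332, -0.193, 0.923], [-0.064, 0.981, 0.182], [-0.941, 0.001, -0.338]]
wrist_force: [-25.6, -2.0, 18.7]
width: 0.0007
```

```bash
python3 look.py 10 top scene
```

```text
t 23.25 p [552.5746 -94.7764  24.86  ] F [-25.6012  -1.9856  18.6738] w 0.0006510870342702293
q [-0.0356  0.6821  0.1218  1.7369  0.0129  1.0599  1.8291] x [-0.3318 -0.064  -0.9412] yaw 11.1283853316683
```

View pics/top10z.png

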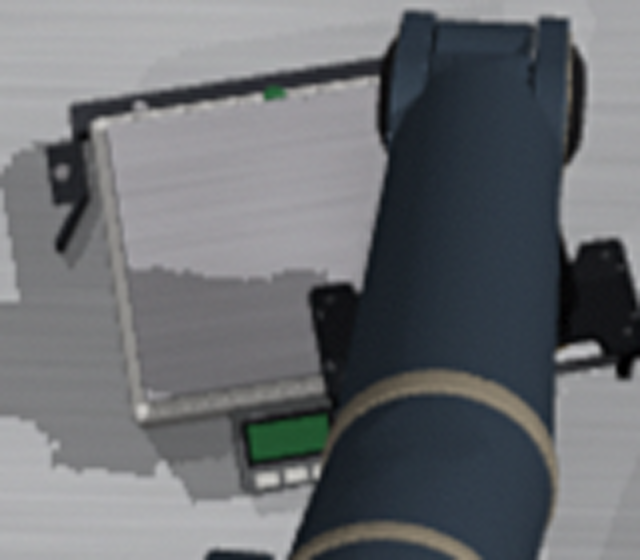

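View pics/scene10z.png

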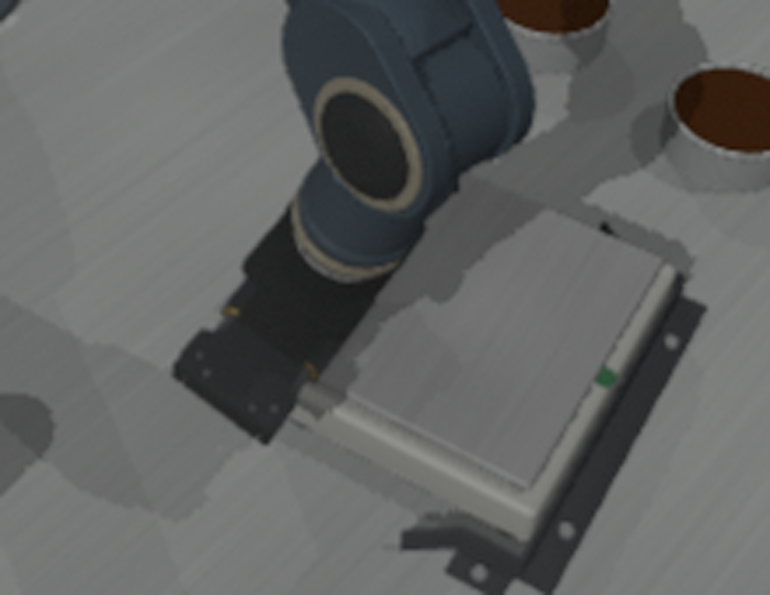

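Emit:
{"op": "move_arm", "data": {
  "targets": [
    [-25,-5,0,0,0,0,0],
    [-45,-5,40,0,0,0,0],
    [-45,20,80,0.03,-0.15,0,0],
    [-40,50,80,0.06,-0.31,0,0],
    [-35,57,80,0.06,-0.31,0,0],
    [-35,57,80,0.06,-0.31,0,0]
  ]
}}

```text
t: 24.1
ee_pos: [0.5322, -0.0351, 0.1038]
orientation: [[0.004, -0.197, 0.98], [-0.004, 0.98, 0.197], [-1.0, -0.005, 0.003]]
wrist_force: [0.8, -0.4, 0.5]
width: 0.0006
```

```bash
python3 look.py 11 top scene
```

```text
t 24.1 p [532.2449 -35.0705 103.7562] F [ 0.8373 -0.3646  0.4573] w 0.000565427538208213
q [-0.0773  0.3774  0.0764  1.9946 -0.0341  0.7667  1.7873] x [ 0.0041 -0.0045 -1.    ] yaw 11.367473065583576
```

View pics/top11z.png

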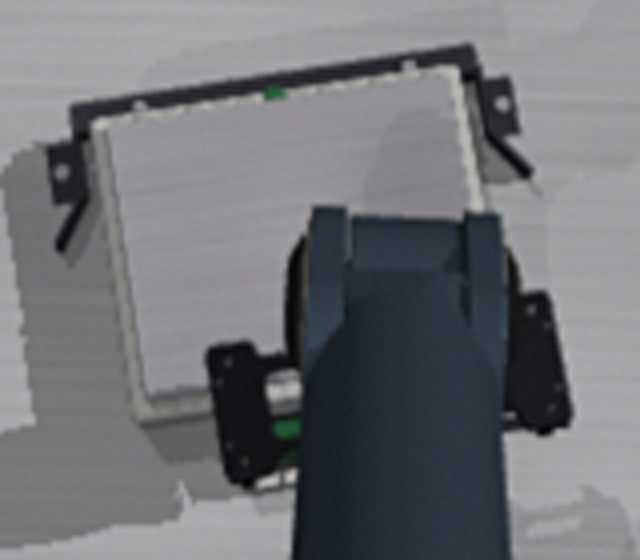

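View pics/scene11z.png

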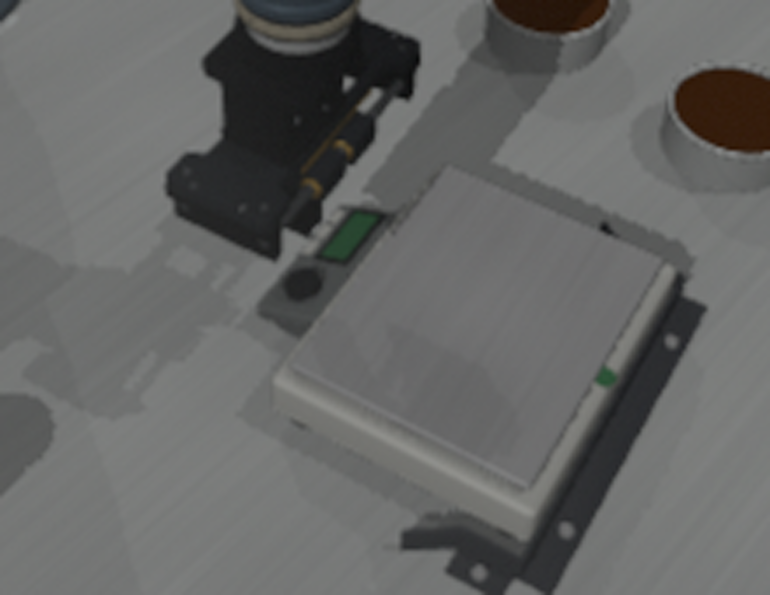

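```bash
python3 - <<'E'
from an import *
an([0,1,3,4],[(91,122),(461,70),(140,415),(274,96)],(532,-35))
k=back(zz([(302,284)],3.5,[220,140]),.044,"scene");print("key",k)
s,r=fit(BI[[0,1,2,3]],zz([(672,265),(527,533),(277,380),(450,170)],3.5,[220,140]),"scene");print(s,np.degrees(s[2]),r,rel(s,F)); print(W(s,[[-.129,-.033,0]]))
f=cv2.imread("pics/top11.png");cv2.imwrite("pics/t11b.png",cv2.resize(f[112:142,250:370],None,fx=6.5,fy=6.5,interpolation=cv2.INTER_CUBIC))
E
```

```text
[0.6533 0.021  0.1812] 10.379846729151723 [ 1.4491  0.109  -1.5834 -0.1638 -0.447   0.1389  0.5827 -0.0496] (array([2.2984, 1.7576]), np.float64(-0.11101049969365083))
tcp in scale -0.12945235452528392 -0.03326726693398659
0.095 [0.4985 0.0893]
-0.095 [ 0.5327 -0.0976]
key [[ 0.5368 -0.0385  0.044 ]]
[0.6591 0.0146 0.1714] 9.821777815661436 [[ 1.109   3.4955]
 [ 0.7259 -3.7784]
 [-0.5209  0.6276]
 [-1.4943  0.6395]] (array([ 6.7743, -5.6286]), np.float64(-0.6690794131839374))
[[ 0.5376 -0.0399  0.    ]]
```

View pics/t11b.png

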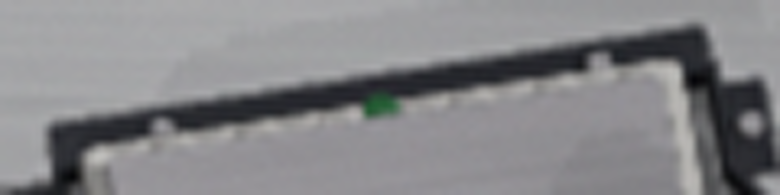

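Emit:
{"op": "move_arm", "data": {
  "targets": [
    [2,-2,-45,0,0,0,0],
    [2,-2,-52,0,0,0,0],
    [2,-2,-55,0,0,0,0],
    [2,-2,-58,0,0,0,0],
    [2,-2,-58,0,0,0,0]
  ]
}}

```text
t: 24.82
ee_pos: [0.5323, -0.0382, 0.0452]
orientation: [[0.002, -0.195, 0.981], [-0.005, 0.981, 0.195], [-1.0, -0.005, 0.001]]
wrist_force: [-3.2, -1.8, 1.6]
width: 0.0003
```

Emit:
{"op": "move_arm", "data": {
  "targets": [
    [0,0,-2,0,0,0,0],
    [0,0,-2,0,0,0,0]
  ]
}}

```text
t: 25.08
ee_pos: [0.5329, -0.038, 0.0431]
orientation: [[0.003, -0.195, 0.981], [-0.005, 0.981, 0.195], [-1.0, -0.005, 0.002]]
wrist_force: [-2.9, -2.4, 3.6]
width: 0.0009
```

Emit:
{"op": "move_arm", "data": {
  "targets": [
    [0,0,-2,0,0,0,0],
    [0,0,-2,0,0,0,0]
  ]
}}

```text
t: 25.32
ee_pos: [0.5332, -0.038, 0.0422]
orientation: [[0.003, -0.195, 0.981], [-0.005, 0.981, 0.195], [-1.0, -0.005, 0.003]]
wrist_force: [-5.4, -1.6, 14.5]
width: 0.0004
```

Emit:
{"op": "move_arm", "data": {
  "targets": [
    [0,0,-1,0,0,0,0],
    [0,0,-1,0,0,0,0]
  ]
}}

```text
t: 25.58
ee_pos: [0.5333, -0.0381, 0.0419]
orientation: [[0.004, -0.195, 0.981], [-0.004, 0.981, 0.195], [-1.0, -0.005, 0.003]]
wrist_force: [-7.3, -1.5, 20.8]
width: 0.0004
```

Emit:
{"op": "move_arm", "data": {
  "targets": [
    [0,0,15,0,0,0,0],
    [0,-20,75,0,0,0,87],
    [-30,-75,110,0,0,0,87],
    [-65,-130,115,0,0,0,87],
    [-65,-130,115,0,0,0,87]
  ]
}}

```text
t: 26.2
ee_pos: [0.4663, -0.1714, 0.1559]
orientation: [[0.005, -0.189, 0.982], [-0.006, 0.982, 0.189], [-1.0, -0.007, 0.004]]
wrist_force: [0.3, 1.0, 0.3]
width: 0.0326
```

```bash
python3 look.py 12 top scene; python3 - <<'E'
import cv2
f=cv2.imread("pics/scene12.png");cv2.imwrite("pics/s12t.png",cv2.resize(f[250:320,150:230],None,fx=7,fy=7,interpolation=cv2.INTER_CUBIC))
f=cv2.imread("pics/top12.png");cv2.imwrite("pics/t12t.png",cv2.resize(f[210:270,430:490],None,fx=8,fy=8,interpolation=cv2.INTER_CUBIC))
E
```

```text
t 26.2 p [ 466.33   -171.4012  155.8502] F [0.336  0.9992 0.2501] w 0.0326267332943822
q [ 0.1496  0.2509  0.1353  2.033  -0.0386  0.8539  2.0669] x [ 0.0049 -0.006  -1.    ] yaw 10.899447696678143
```

View pics/top12z.png

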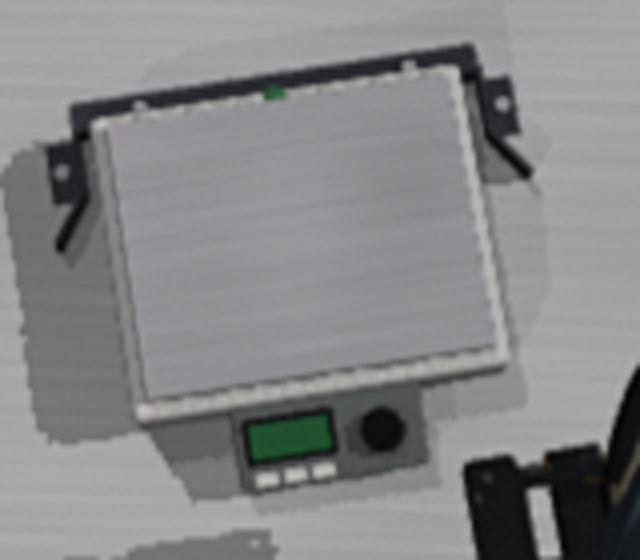

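View pics/s12t.png

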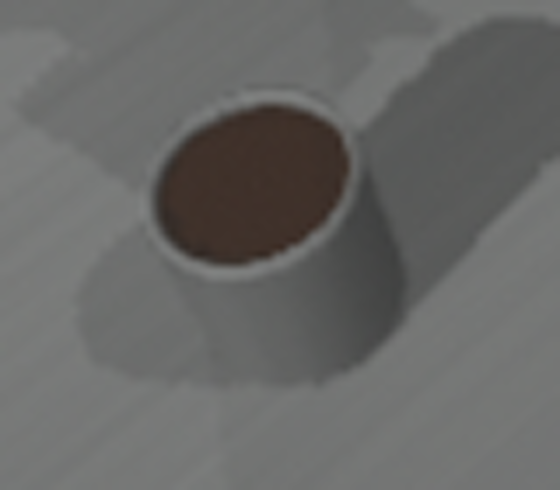

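View pics/t12t.png

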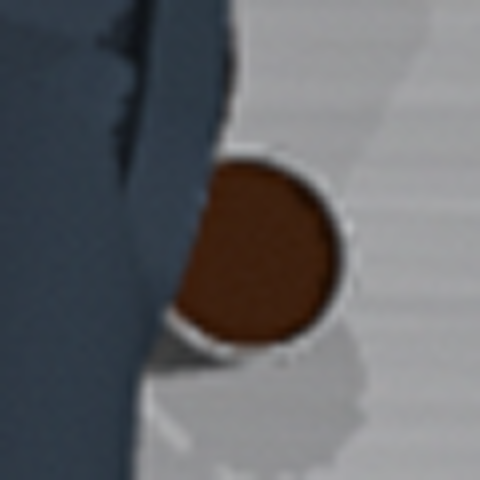

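View pics/scene12z.png

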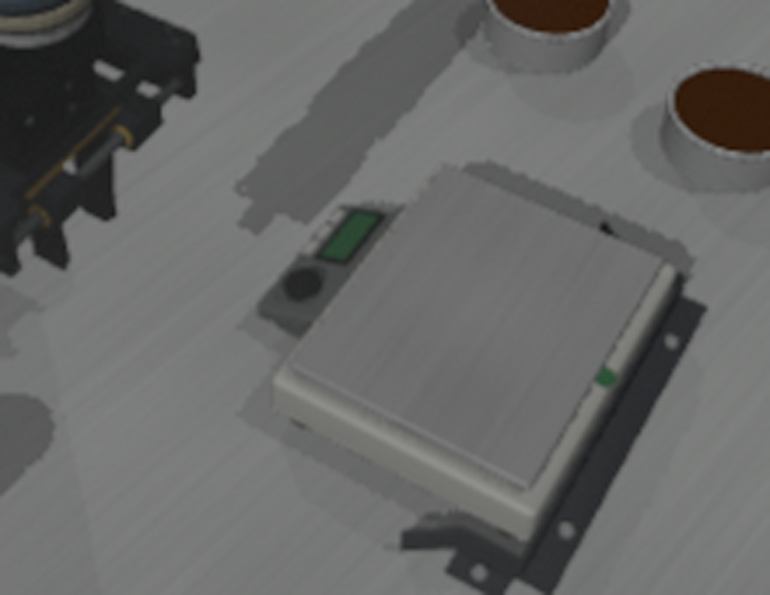

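```bash
python3 - <<'E'
from an import *
an([0,1,2,3],[(93,121),(460,68),(506,364),(140,415)],(532,-35))
s,r=fit(BI[:4],zz([(93,121),(460,68),(506,364),(140,415)],4,[240,105]))
# platform corners
PL=np.array([[.09,.11,.062],[.09,-.11,.062],[-.09,-.11,.062],[-.09,.11,.062]])
p,r=fit(PL,zz([(108,127),(460,78),(496,352),(147,402)],4,[240,105]));print("plat",p,r.ravel())
an_=np.linspace(0,2*np.pi,200)
def ext(c,n):
    P=proj(np.c_[c[0]+.032*np.cos(an_),c[1]+.032*np.sin(an_),0*an_+.075],n);return np.r_[P.min(0),P.max(0)]
T=np.r_[zz([(105,112)],6,[430,210])[0],zz([(258,270)],6,[430,210])[0]]
S=np.r_[zz([(150,88)],7,[150,250])[0],zz([(358,280)],7,[150,250])[0]]
for nn,o in(("top",T),("scene",S)):
    q=least_squares(lambda c:ext(c,nn)-o,[.467,-.335]);print(nn,q.x,q.fun)
q=least_squares(lambda c:np.r_[ext(c,"top")-T,ext(c,"scene")-S],[.467,-.335]);print(q.x)
E
```

```text
[0.653  0.0204 0.1755] 10.053128345336516 [ 1.368   0.2005 -0.8395  0.6663 -0.0696 -0.8303 -0.4535  0.0368] (array([1.8931, 1.1962]), np.float64(-0.43772888350885836))
tcp in scale -0.12885954143089498 -0.03344047948624709
0.095 [0.4986 0.0895]
-0.095 [ 0.5318 -0.0976]
plat [0.6515 0.0184 0.1667] [ 0.5691 -0.763  -1.1596 -0.0996  0.8762  0.5086 -0.3012  0.3208]
top [ 0.4665 -0.3347] [-0.5299 -0.1356  0.5302  0.128 ]
scene [ 0.4686 -0.3388] [-0.6194  0.5996  0.6276 -0.5769]
[ 0.4674 -0.337 ]
```

```bash
python3 - <<'E'
from h import *
f=cv2.cvtColor(cv2.imread("pics/top12.png"),cv2.COLOR_BGR2GRAY).astype(float)
f0=cv2.cvtColor(cv2.imread("pics/top0.png"),cv2.COLOR_BGR2GRAY).astype(float)
def scan(img,cols,y0fun,sgn,half=4,vert=False):
    out=[]
    for c in cols:
        yc=y0fun(c); ys=np.arange(int(round(yc))-half,int(round(yc))+half+1)
        p=img[ys,c] if not vert else img[c,ys]
        g=np.clip(sgn*np.diff(p),0,None)
        if g.max()<5: continue
        k=g.argmax(); w=slice(max(0,k-1),k+2); m=(g[w]*(ys[:-1][w]+.5)).sum()/g[w].sum()
        out.append((c,m) if not vert else (m,c))
    return np.array(out)
def line(P,z,nm):
    X=back(P,z)[:,:2]
    for _ in range(3):
        c=X.mean(0);u,s,v=np.linalg.svd(X-c);r=(X-c)@v[1];X=X[abs(r)<2.5*r.std()+1e-4]
    c=X.mean(0);u,s,v=np.linalg.svd(X-c);d=v[0]; d=d*np.sign(d[1]); print(nm,"n",len(X),"yaw",np.degrees(np.arctan2(-d[0],d[1])),"c",c,"rms",r.std())
    return c,d
L=lambda a,b:(lambda c:a[1]+(c-a[0])*(b[1]-a[1])/(b[0]-a[0]))
# bar outer top edge
for im,n in((f,"12"),(f0,"0")):
    P=scan(im,range(262,356),L((257.5,131),(358,116)),-1);line(P,.003,"bar outer "+n)
P=scan(f0,range(266,354),L((261,139),(359,124)),+1);line(P,.0,"bar inner0")
P=scan(f,range(268,350),L((263,135),(355,122)),+1);line(P,.05,"body far 12")
P=scan(f,range(280,362),L((275,209),(366,196)),-1,5);line(P,.05,"body near 12")
P=scan(f,range(280,362),L((275,205),(366,192)),+1,3);line(P,.062,"plat near 12")
P0=scan(f0,range(275,355),L((270.6,193),(359,167.5)),+1);c0,d0=line(P0,.05,"body far 0")
E
```

```text
bar outer 12 n 94 yaw 10.62974902217005 c [0.7784 0.0407] rms 0.0002598038855143496
bar outer 0 n 94 yaw 10.627689388502356 c [0.7785 0.0407] rms 0.0002627405152183669
bar inner0 n 88 yaw 10.635017401676475 c [0.7533 0.0374] rms 0.00024618521762203444
body far 12 n 71 yaw 10.653571013930407 c [0.751  0.0387] rms 0.0003437487327722829
body near 12 n 82 yaw 10.651204884850175 c [0.5564 0.003 ] rms 0.00025847135361353133
plat near 12 n 82 yaw 10.661794061824843 c [0.5636 0.0032] rms 0.0005895198487715558
body far 0 n 71 yaw 17.954683043641946 c [0.6159 0.0186] rms 0.00034854795453326254
```

The line fits give the scale yaw as 10.65° and the bar as 10.63°, so the scale is home and square. The key is back up and the platform is empty. Next is the tin.

Emit:
{"op": "move_arm", "data": {
  "targets": [
    [0,-60,0,0,0,-0.09,87],
    [0,-120,0,0,0,-0.19,87],
    [0,-169,0,0,0,-0.19,87],
    [0,-169,0,0,0,-0.19,87],
    [0,-169,0,0,0,-0.19,87]
  ]
}}

```text
t: 26.92
ee_pos: [0.4689, -0.3344, 0.1537]
orientation: [[0.001, -0.01, 1.0], [-0.003, 1.0, 0.01], [-1.0, -0.003, 0.001]]
wrist_force: [0.1, 0.6, -0.1]
width: 0.0848
```

```bash
python3 - <<'E'
from h import *
st()
f=arm.grab_frame("scene")[:,:,::-1];cv2.imwrite("pics/s13.png",cv2.resize(f[200:330,110:270],None,fx=4,fy=4,interpolation=cv2.INTER_CUBIC))
E
```

```text
t 26.93 p [ 468.8692 -334.389   153.6958] F [ 0.074   0.6236 -0.132 ] w 0.08479068486233135
q [ 0.3657  0.3794  0.2303  1.8609 -0.1047  0.9109  2.2251] x [ 0.0007 -0.0028 -1.    ] yaw 0.5691373999470458
```

View pics/s13.png

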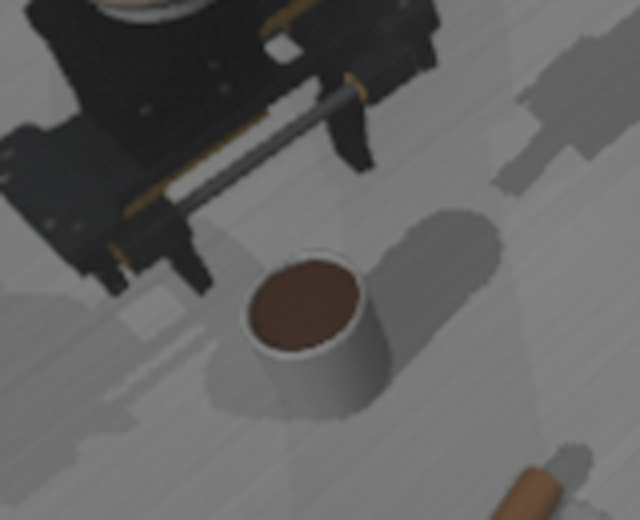

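Emit:
{"op": "move_arm", "data": {
  "targets": [
    [0,0,-50,0,0,0,87],
    [0,0,-85,0,0,0,87],
    [0,0,-110,0,0,0,87],
    [0,0,-123,0,0,0,87],
    [0,0,-123,0,0,0,87],
    [0,0,-123,0,0,0,50],
    [0,0,-123,0,0,0,50],
    [0,0,-123,0,0,0,50],
    [0,0,-123,0,0,0,50],
    [0,0,-123,0,0,0,50]
  ]
}}

```text
t: 28.22
ee_pos: [0.468, -0.3379, 0.0325]
orientation: [[0.003, -0.006, 1.0], [-0.006, 1.0, 0.006], [-1.0, -0.006, 0.003]]
wrist_force: [0.2, -1.0, 6.3]
width: 0.0636
```

Emit:
{"op": "move_arm", "data": {
  "targets": [
    [0,0,25,0,0,0,50],
    [0,0,70,0,0,0,50],
    [5,10,110,0,0,0,50],
    [30,60,115,0,0,0,50],
    [55,110,115,0,0,0,50],
    [80,160,115,0,0,0,50],
    [105,210,115,0,0,0,50],
    [130,260,115,0,0,0,50],
    [155,310,115,0,0,0,50],
    [175,343,110,0,0,0,50],
    [185,356,100,0,0,0,50],
    [185,356,100,0,0,0,50]
  ]
}}

```text
t: 29.72
ee_pos: [0.6508, 0.0194, 0.1292]
orientation: [[-0.004, -0.008, 1.0], [-0.005, 1.0, 0.008], [-1.0, -0.005, -0.004]]
wrist_force: [-0.8, -0.3, -2.3]
width: 0.0635
```

Emit:
{"op": "move_arm", "data": {
  "targets": [
    [0,0,-10,0,0,0,50],
    [0,0,-20,0,0,0,50],
    [0,0,-25,0,0,0,50],
    [0,0,-25,0,0,0,50]
  ]
}}

```text
t: 30.22
ee_pos: [0.6519, 0.0188, 0.106]
orientation: [[-0.0, -0.006, 1.0], [-0.005, 1.0, 0.006], [-1.0, -0.005, -0.0]]
wrist_force: [0.0, 0.1, -3.5]
width: 0.0637
```

```bash
python3 look.py 14 top scene
```

```text
t 30.23 p [651.8712  18.8154 106.0239] F [ 0.0276  0.1016 -3.5047] w 0.06374251298862085
q [-0.1926  0.5443  0.1363  1.7087 -0.0842  0.895   1.554 ] x [-0.0002 -0.0048 -1.    ] yaw 0.3512216460223695
```

View pics/scene14z.png

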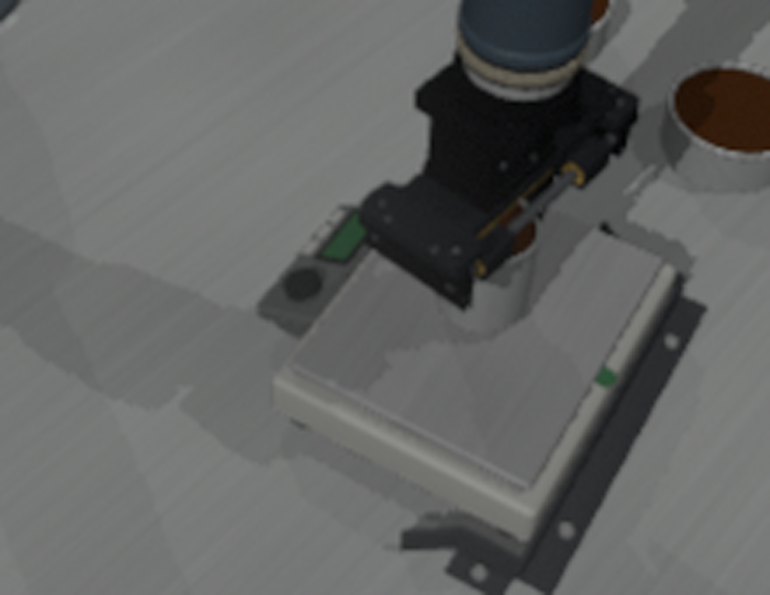

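View pics/top14z.png

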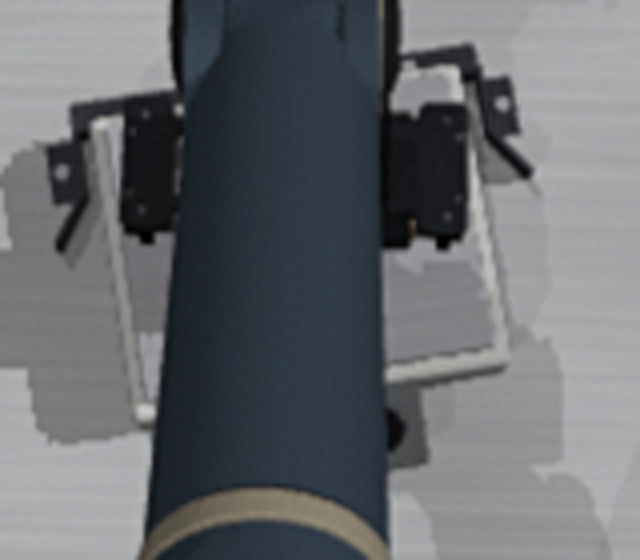

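Emit:
{"op": "move_arm", "data": {
  "targets": [
    [0,0,-5,0,0,0,50],
    [0,0,-8,0,0,0,50],
    [0,0,-10,0,0,0,50],
    [0,0,-10,0,0,0,50]
  ]
}}

```text
t: 30.82
ee_pos: [0.6522, 0.0193, 0.0963]
orientation: [[0.0, -0.007, 1.0], [-0.005, 1.0, 0.007], [-1.0, -0.005, 0.0]]
wrist_force: [-0.6, -0.6, -2.7]
width: 0.0634
```

Emit:
{"op": "move_arm", "data": {
  "targets": [
    [0,0,-1,0,0,0,50],
    [0,0,-1,0,0,0,50]
  ]
}}

```text
t: 31.08
ee_pos: [0.6524, 0.0193, 0.0956]
orientation: [[0.001, -0.007, 1.0], [-0.005, 1.0, 0.007], [-1.0, -0.005, 0.001]]
wrist_force: [0.1, 0.1, -2.6]
width: 0.0636
```

Emit:
{"op": "move_arm", "data": {
  "targets": [
    [0,0,-1,0,0,0,50],
    [0,0,-1,0,0,0,50]
  ]
}}

```text
t: 31.32
ee_pos: [0.6524, 0.0193, 0.0946]
orientation: [[0.001, -0.007, 1.0], [-0.005, 1.0, 0.007], [-1.0, -0.005, 0.001]]
wrist_force: [-0.7, -0.5, -3.7]
width: 0.0638
```

Emit:
{"op": "move_arm", "data": {
  "targets": [
    [0,0,-1,0,0,0,50],
    [0,0,-1,0,0,0,50]
  ]
}}

```text
t: 31.58
ee_pos: [0.6524, 0.0192, 0.0945]
orientation: [[0.001, -0.007, 1.0], [-0.004, 1.0, 0.007], [-1.0, -0.004, 0.001]]
wrist_force: [-3.5, -1.5, 4.2]
width: 0.0637
```

Emit:
{"op": "move_arm", "data": {
  "targets": [
    [0,0,-1,0,0,0,50],
    [0,0,-1,0,0,0,50]
  ]
}}

```text
t: 31.82
ee_pos: [0.6524, 0.0193, 0.0945]
orientation: [[0.001, -0.007, 1.0], [-0.004, 1.0, 0.007], [-1.0, -0.004, 0.001]]
wrist_force: [-5.1, -0.5, 9.4]
width: 0.0635
```

Emit:
{"op": "move_arm", "data": {
  "targets": [
    [0,0,1,0,0,0,50],
    [0,0,1,0,0,0,87],
    [0,0,1,0,0,0,87],
    [0,0,1,0,0,0,87],
    [0,0,1,0,0,0,87],
    [0,0,1,0,0,0,87],
    [0,0,20,0,0,0,87],
    [0,0,60,0,0,0,87],
    [0,0,110,0,0,0,87],
    [-40,20,150,0,0,0,87],
    [-60,80,150,0,0,0,87],
    [-80,140,150,0,0,0,87]
  ]
}}

```text
t: 33.33
ee_pos: [0.5728, 0.1589, 0.2454]
orientation: [[0.005, -0.005, 1.0], [-0.003, 1.0, 0.005], [-1.0, -0.003, 0.005]]
wrist_force: [0.9, 0.2, -0.6]
width: 0.0868
```

Emit:
{"op": "move_arm", "data": {
  "targets": [
    [-30,60,0,0,0,0,87],
    [-60,120,0,0,0,0,87],
    [-80,180,0,0,0,0,87],
    [-100,240,0,0,0,0,87],
    [-100,240,0,0,0,0,87]
  ]
}}

```text
t: 33.95
ee_pos: [0.4695, 0.4037, 0.2439]
orientation: [[0.001, -0.016, 1.0], [-0.001, 1.0, 0.016], [-1.0, -0.001, 0.001]]
wrist_force: [-0.1, -0.3, 0.2]
width: 0.087
```

```bash
python3 look.py 15 top scene
```

```text
t 33.95 p [469.466  403.687  243.9273] F [-0.122  -0.3074  0.1577] w 0.08700826876033367
q [-0.7719  0.3597 -0.0093  1.6484  0.005   1.1337  0.8036] x [ 0.0007 -0.001  -1.    ] yaw 0.8930985234955812
```

View pics/scene15z.png

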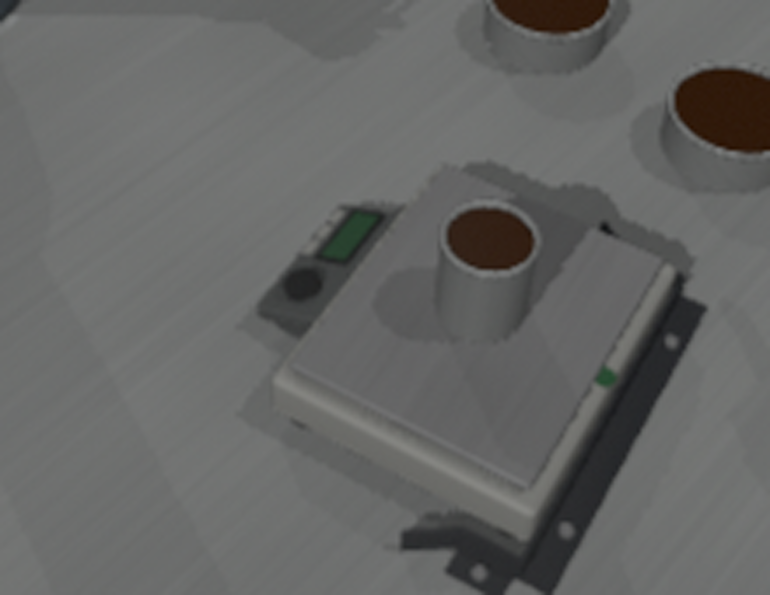

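View pics/top15z.png

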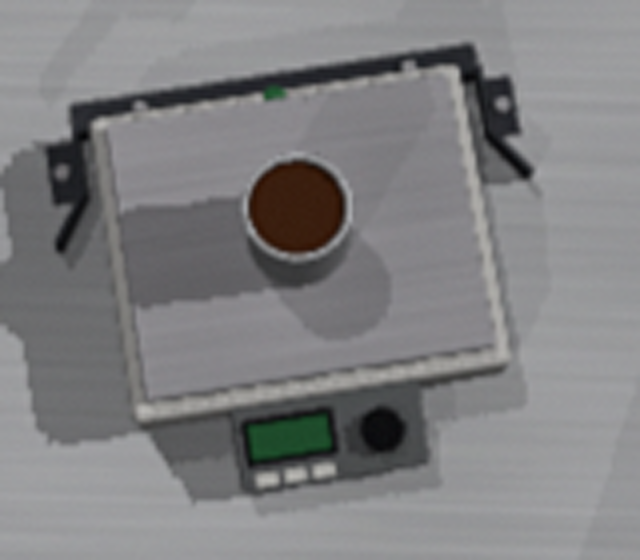

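```bash
python3 - <<'E'
from h import *
print("tin",back(zz([(297.5,209)],4,[240,105]),.137), "scene",back(zz([(490,239)],3.5,[220,140]),.137,"scene"))
p,r=fit(np.array([[.09,.11,.062],[.09,-.11,.062],[-.09,-.11,.062],[-.09,.11,.062]]),zz([(108,127),(460,78),(496,352),(147,402)],4,[240,105]));print(p)
I=cv2.imread("pics/top15.png");cv2.imwrite("pics/top15f.png",I)
E
```

```text
tin [[0.6501 0.0208 0.137 ]] scene [[0.6529 0.0177 0.137 ]]
[0.6515 0.0184 0.1667]
```

View pics/top15f.png

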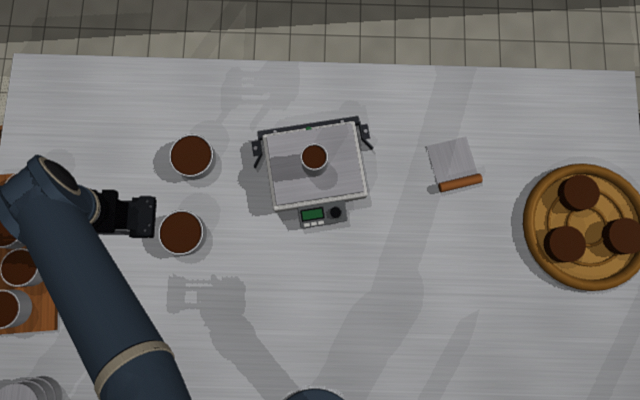

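The tin stands upright within about 3 mm of the platform's middle. The wide tins at (190,155) and (181,232) and the scraper at (455,165) haven't moved. The arm is clear, so I'm handing in.

```bash
python3 -c "
from station import arm
print(arm.finish_job())"
```

```text
the job is handed in; nothing more can be done
None
```

The job is done and handed in at about 34 s of the 72 s allowed.

- **Scale:** I walked it home by pushing the two near corners in turn, ending with both corners stopped firmly against the back bar at about 25 N each. After the key press, line fits in the top picture gave a yaw of 10.65° for the scale and 10.63° for the bar. The cruder corner fit read about 0.4° off instead, but I trust the line fits more. I stood the closed fingers tilted about 18° for every push, because the left corner was inside the tool-down reach. So the pushes bore on the body's top edge and pressed it down by up to about 19 N.
- **Zero key:** I pressed it with the platform empty. It bottomed out at 14.5–21 N with the tip at 42 mm, and the pictures afterwards show the key up and the scale still home.
- **Tin:** It stands upright on the platform. The two cameras put it about 3 mm and 2 mm from the estimated middle, close to the calibration error. It was set down in 1 mm steps, with at most 9.4 N at contact.
- **Bystanders:** The two wide tins and the scraper stayed in place, and the arm was clear of everything at hand-in.

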